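# Clamp a sample tin on the bench shaker, heavy end down

## Robot

A 7-joint arm with a two-finger parallel gripper is mounted at the origin on the work surface. World frame = base frame: x ahead of the robot, y to its left, z up, the work surface at z = 0. Lengths are in m, angles in rad, forces in N, time in s.
With the tool pointing down it reaches from about 0.425 to 0.875 m from the base axis. Payload 9.9 kg.
Tool frame: the origin (TCP) lies on the centre line of the jaws, within the pads' length; the fingertips stand 22 mm ahead of it and the grasp point (between the pads) lies 3 mm ahead of it; x points along the fingers, y is the direction in which the jaws open and shut, and the axes are right-handed (so a half turn about x gives the same grasp; the last joint's range is limited). The gripper opens to 85 mm and grips with 20 to 120 N. Pads are 22 mm wide; open, the fingers measure 114 mm over their backs; the gripper's body (76 mm by 85 mm) begins 54 mm behind the grasp point. The pads swing forward as they close: fully open they stand 13 mm farther back than shut.
Start: joints at [-1.386, 0.576, 0.025, 1.437, -0.015, 1.129, -0.057], TCP at [0.179, 0.651, 0.228] pointing down, gripper open.
Joint ranges: [-2.76, 2.76], [-0.34, 2.15], [-1.52, 1.57], [0.19, 2.46], [-1.09, 4.23], [0.17, 1.99], [-2.82, 2.82]. Speed limits (rad/s): [2.22, 2.22, 3.01, 3.01, 3.14, 3.14, 3.14].

## Interface

Orientations are given as a unit quaternion [x, y, z, w].
In Python, from cell import r gives the robot as it stands. The module is installed in compiled form; this text tells all that it offers.
- The arm moves only by the shell command python3 -m pendant 'ROWS' [FORCE]. ROWS is JSON, a list of rows, each a list of 5 numbers: the gripper's target within -1 to 1 (shut at 1, half-way at 0, fully open at -1), then the shift along the tool's x, y, z in m, then the turn about the tool's x in degrees. A call has 1 to 20 rows; each row is the pose to reach, as a shift and turn from the pose measured when the call began, along the tool's axes at that moment; what a row does not reach only later rows make up. A row lasts 1/8 s, in which the tool goes at most 62.5 mm and 10.7 degrees, less where a joint would pass 70% of its speed; a pose out of reach is approached as far as the arm can. A call with a gripper value outside its range is refused whole. The fingers move at their own pace and stop on an object; FORCE is the grip in N (left out, the last holds). Time passes only in rows, so rows that repeat a pose let the fingers close. It gives the time, the measured TCP pose, the force and the opening at its end, in the units of the state.
- r.observe(): the state, without advancing time (a new reading comes with each control period).
- r.get_image(name): name is "scene" or "top" or "wrist"; returns a dict with "pixels" (384x512x3 uint8, red, green, blue), "z_map" (384x512 float32, m along the optical axis (not along the pixel's ray), 0 where there is no reading), "fovy" (degrees; the focal length in pixels is half the picture's height over the tangent of half this angle, whatever the lens; pixels are square), "cx", "cy" (the principal point, pixels), "rvec" (rotation vector, rad) and "tvec" (3), from world to camera coordinates, as OpenCV has them. Camera axes: x right, y down, z forward; pixel columns grow to the right and rows downward; lengths in m; the calibration is good to about 2 mm. A picture is of the moment at which its call begins.
- r.hand_in(): hands the job in, once; it reports no verdict.
The state is a dict: "t": time; "joint_positions": joint angles; "joint_vel": joint speeds; "joint_torque": joint torques, N m; "tool_pos": TCP position; "tcp_rot": TCP orientation; "contact_force": force on the tool from outside, world axes, zero at the start; "torque": the same for the moment, N m; "width": opening from 0.0 (shut) to 1.0 (fully open).
Only numpy, scipy, OpenCV 4.12 (cv2) and the standard library are available. Lean on these libraries where they do the work, as an engineer would, in place of code of your own. Each camera call takes 0.05 s, during which the arm holds its last target.

## Task

Ready this sample for shaking: a glass bottle is packed bottom-first into one end of the plain tin, so find the tin's heavy end by lifting it, stand the tin heavy end down on the shaker's mat between the fixed stop and the red pad, square to them, and set it down gently. Then pump the red-gripped ratchet lever to and fro, working the jaw by its lever only and never pushing it with the hand, until the tin is held against the stop with the sprung red pad clearly pushed in (about a quarter to three quarters of its travel) but never pressed right back to its end. Let go, and leave the other bottles and the beaker where they are.

Things in the scene. Friction and masses are not known exactly. Their poses are not given: they have to be found in the camera images.
- tin_mid (a point): Centre of the loose sample tin: closed square box 150 mm long, 54 x 54 mm in section, 0.47 to 0.68 kg, bare aluminium with the same blue cap on each end; it starts lying on the worktop. x axis along its length. Its balance point lies about 25 mm from the middle towards one end: nothing shows which, and it changes from start to start (the axes do not tell it either).
- nest (a point): On the shaker's rubber mat (76 mm above the worktop) at the foot of the fixed stop, mid-width. x along the stop's face, y from the stop towards the red pad (clamping direction), z up. The tin belongs on the mat between stop and pad, at x = 0. Stop 90 mm wide, 55 mm high. The shaker is fixed; its platform reaches from y = -38 to 288 mm and x = -103 to 103 mm of this frame.
- pad_face (a point): Centre of the front of the red pad (72 mm wide, 46 mm high; this point is 29 mm above the mat), which faces the stop; axes as of nest. Springs carry it on the moving jaw, a grey cross head (76 mm wide, top 54 mm above the mat) on a toothed bar. At the start the pad stands 74 to 90 mm from the stop.
- pad (a joint): How far the sprung pad is pushed back into the jaw: 0 = free, 0.020 m = pressed right back to its end. The spring takes 4.5 N to start and 1.5 N more per mm.
- jaw: Moving jaw with its toothed bar (axes as nest, origin of no use), to be moved by the lever only. It slides along y of nest with 4 N of friction. Each time the lever goes fully over to the stop side its pawl pushes the bar one 8 mm tooth towards the stop; a second pawl holds it there. After a stroke the bar slips back about 2 mm onto that pawl.
- lever (a joint): Angle of the hand lever: 0 = upright, positive = leaning towards stop and tin (working stroke), end stops at -0.20 and +0.20 rad. Fully back and then fully forward is one stroke, one tooth: only within 0.05 rad of each end does the pawl surely take, and the bar hold, the next tooth. It stays where it is left; 1 to 8 N at the grip move it.
- lever_grip (a point): Centre of the lever's red T grip: round bar 22 mm in diameter, 100 mm long, lying along x of nest, held in its middle by a stem 10 x 14 mm that rises from the pivot 140 mm below it (axes turn with the lever). Upright, it is 168 mm above the mat and 210 mm from the stop along y of nest. A full swing moves it 56 mm along y.
- amber_bottle: Bystander: amber glass jar with blue cap, 54 mm in diameter, 105 mm high, standing on the worktop; origin at the centre of its underside.
- beaker: Bystander: glass beaker, 68 mm in diameter, 90 mm high, standing on the worktop; origin at the centre of its underside.
- wash_bottle: Bystander: white plastic bottle with red cap, 64 mm in diameter, 170 mm high, standing on the worktop; origin at the centre of its underside.

How it is judged:
By the outcome, as a careful person would: the job done as asked, in the order asked, and still so for the second after the job is handed in, with the robot touching nothing.
It also fails if it takes over 72 s, if anything falls off the work surface, if the arm or the gripper's body presses on something with over 40 N, if the wrist force passes 120 N, or if a joint passes its speed limit or range.

## Working session

There is one attempt and no reset: what is moved stays moved. The work goes in short steps, Python scripts to look and compute and a shell command to move; the robot and the scene stay as the last step left them, time stands still between calls to the robot, and variables do not carry over. Pictures are saved under pics/ and viewed, and the job is handed in when it is done.

```bash
mkdir -p pics; cat > h.py <<'E'
import numpy as np, cv2
from cell import r
from scipy.spatial.transform import Rotation as R
def cam(n):
    d=r.get_image(n); d['f']=192/np.tan(np.radians(d['fovy'])/2)
    d['R']=R.from_rotvec(np.array(d['rvec']).ravel()).as_matrix(); d['t']=np.array(d['tvec']).ravel()
    return d
def pts(d):
    z=d['z_map']; v,u=np.mgrid[0:384,0:512]
    c=np.stack([(u-d['cx'])/d['f']*z,(v-d['cy'])/d['f']*z,z],-1)
    return (c-d['t'])@d['R']
def ray(d,u,v,zp):
    w=d['R'].T@np.array([(u-d['cx'])/d['f'],(v-d['cy'])/d['f'],1]); o=-d['R'].T@d['t']
    return o+w*(zp-o[2])/w[2]
def save(d,n):
    cv2.imwrite('pics/'+n,d['pixels'][:,:,::-1])
def axes():
    s=r.observe(); return np.array(s['tool_pos']),R.from_quat(s['tcp_rot']).as_matrix(),s
E
python3 - <<'E'
from h import *
for n in('scene','top','wrist'):
    d=cam(n); save(d,n+'1.png'); print(n,d['fovy'],d['cx'],d['cy'],-d['R'].T@d['t'],(d['z_map']>0).mean())
p,A,s=axes(); print(s); print(A)
E
```

```text
scene 46.898937726260016 260.94220685239867 189.82092202179564 [ 1.3776982  -0.00301279  0.99021956] 0.99603271484375
top 45.844027956812916 248.33638978123616 186.04931876382406 [0.41685913 0.04056804 1.55444829] 0.9962819417317709
wrist 58.433955104000866 255.22699548345366 193.04468363134518 [0.1147238  0.66797802 0.37326838] 0.9960530598958334
{'t': 0.15, 'joint_positions': array([-1.3857699 ,  0.57630963,  0.02483358,  1.43772369, -0.01497685,
        1.1290026 , -0.05649225]), 'joint_vel': array([ 0.00080186, -0.00455015,  0.00081519, -0.00286902,  0.00101081,
        0.00087516, -0.00249429]), 'joint_torque': array([ 2.48547462e-03, -7.66262341e+01,  2.25284010e+00, -2.86180097e+01,
        1.56191160e-02,  9.80586890e-03, -1.74656202e-05]), 'tool_pos': array([0.17917515, 0.65041886, 0.22745703]), 'tcp_rot': array([ 0.09429267,  0.70076592, -0.09518022,  0.70069733]), 'contact_force': array([0.48971352, 0.90979885, 0.17913891]), 'torque': array([ 0.02795277,  0.04365587, -0.01018972]), 'width': 0.99737433063843}
[[-2.64283018e-04  2.65539223e-01  9.64100021e-01]
 [-1.23087388e-03  9.64099238e-01 -2.65539344e-01]
 [-9.99999208e-01 -1.25686307e-03  7.20502375e-05]]
```

View pics/scene1.png

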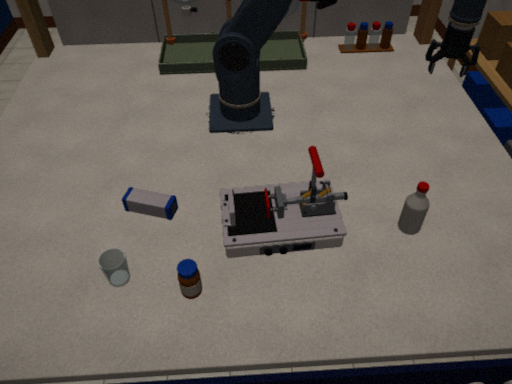

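View pics/top1.png

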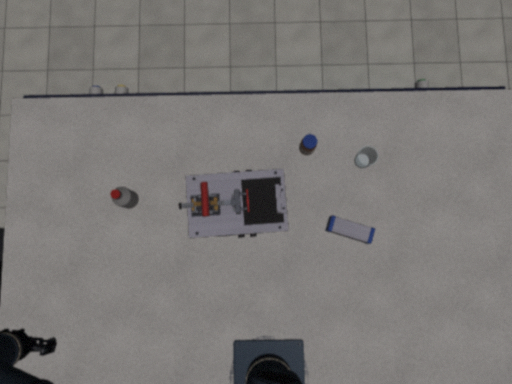

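View pics/wrist1.png

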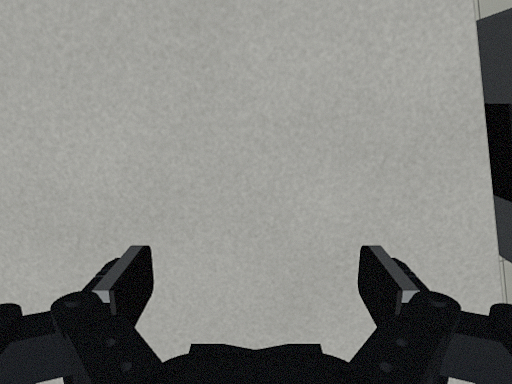

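The scene view shows the tin near (150,203) with blue caps, the shaker near (282,217) with its red lever at (316,162), the beaker at (115,267), the amber jar at (189,278) and the wash bottle at (413,210). The top view shows the tin at (350,229), the stop at (281,199), the red pad at (249,200) and the grip at (204,199). Next I'll measure these.

```bash
python3 - <<'E'
from h import *
for n in('top','scene'):
    d=cam(n); P=pts(d); hsv=cv2.cvtColor(d['pixels'],cv2.COLOR_RGB2HSV)
    print(n,'cam')
    blue=cv2.inRange(hsv,(105,110,40),(130,255,255)); red=cv2.inRange(hsv,(0,140,60),(8,255,255))|cv2.inRange(hsv,(172,140,60),(180,255,255))
    for nm,m in(('blue',blue),('red',red)):
        k,l,st,c=cv2.connectedComponentsWithStats(m)
        for i in range(1,k):
            if st[i,4]>12:
                q=P[l==i]; print(nm,st[i],c[i].round(1),'med',np.median(q,0).round(3),'min',q.min(0).round(3),'max',q.max(0).round(3))
d=cam('top')
im=d['pixels'][140:270,150:400]; cv2.imwrite('pics/topz.png',cv2.convertScaleAbs(cv2.resize(im,None,fx=3.2,fy=3.2,interpolation=2),alpha=1.8)[:,:,::-1])
d=cam('scene')
im=d['pixels'][130:270,100:370]; cv2.imwrite('pics/scenez.png',cv2.convertScaleAbs(cv2.resize(im,None,fx=2.9,fy=2.9,interpolation=2),alpha=1.5)[:,:,::-1])
E
```

```text
top cam
blue [303 135  14  13 141] [309.3 141.2] med [ 0.756 -0.148  0.105] min [ 0.736 -0.171  0.095] max [ 0.778 -0.128  0.112]
blue [328 216   7  15  56] [330.8 223.1] med [ 0.492 -0.217  0.053] min [ 0.469 -0.229  0.047] max [ 0.515 -0.207  0.061]
blue [368 229   6  14  42] [370.6 235.8] med [ 0.447 -0.346  0.053] min [ 0.428 -0.354  0.046] max [ 0.47  -0.335  0.061]
red [201 183   8  33 188] [204.5 199.5] med [0.553 0.178 0.253] min [0.417 0.041 0.125] max [0.604 0.203 1.554]
red [246 189   4  23  47] [247.3 200.4] med [0.565 0.057 0.127] min [0.529 0.051 0.072] max [0.605 0.061 0.135]
red [111 190   9   8  59] [115.3 193.7] med [0.585 0.463 0.169] min [0.575 0.45  0.159] max [0.597 0.476 0.177]
scene cam
blue [385  21   8   5  31] [388.8  22.9] med [-0.445  0.662  0.12 ] min [-0.577  0.646  0.046] max [-0.426  0.729  0.125]
blue [360  22   8   6  31] [363.6  23.9] med [-0.439  0.553  0.121] min [-0.458 -0.003  0.108] max [1.378 0.568 0.99 ]
blue [467  71  22  15 192] [477.4  77.7] med [-0.728  1.339 -0.353] min [-0.81  -0.003 -0.366] max [1.378 1.38  0.99 ]
blue [482 105  30  2
[... 348 characters left out ...]
[177 259  20  19 272] [186.5 267.6] med [ 0.762 -0.146  0.106] min [ 0.737 -0.169  0.092] max [ 1.378 -0.003  0.99 ]
red [373  21   8   5  30] [376.3  23.1] med [-0.446  0.608  0.12 ] min [-0.579  0.593  0.054] max [-0.429  0.67   0.124]
red [348  22   8   5  29] [351.3  23.9] med [-0.448  0.499  0.12 ] min [-0.58   0.485  0.052] max [-0.428  0.553  0.125]
red [309 146  15  29 220] [315.3 160.1] med [0.568 0.179 0.255] min [ 0.512 -0.003  0.245] max [1.378 0.192 0.99 ]
red [417 182  12   8  74] [423.1 185.5] med [0.591 0.465 0.171] min [ 0.578 -0.003  0.165] max [1.378 0.48  0.99 ]
red [265 188   5  20  55] [266.8 198. ] med [0.56  0.059 0.129] min [0.483 0.055 0.076] max [0.601 0.068 0.133]
```

View pics/topz.png

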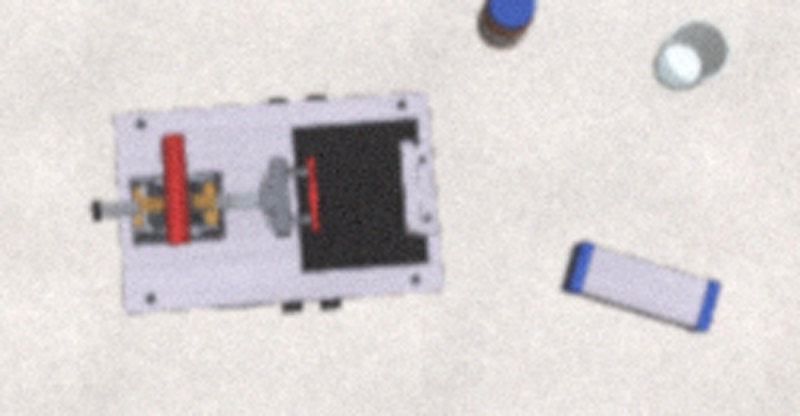

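View pics/scenez.png

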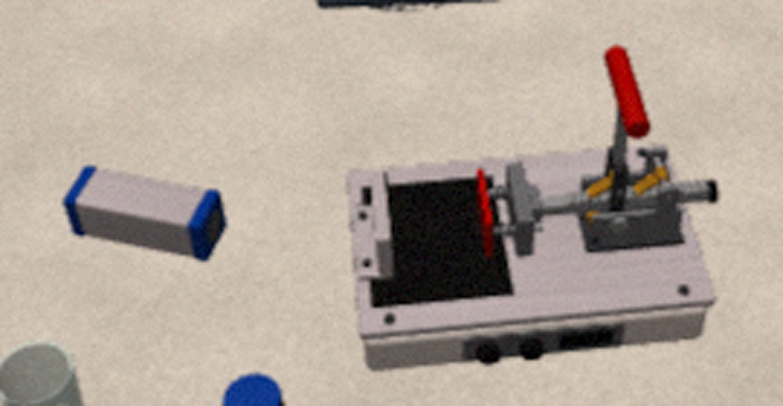

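The tin's middle is near (0.470,-0.282) and its top face stands at z≈0.053, which agrees with the text. Its axis is about 71° from world x. Now I'll work out the shifts to hover over it.

```bash
cat >> h.py <<'E'
def sh(*T):
    p,A,s=axes()
    for t in T: print('shift',((np.array(t)-p)@A).round(4))
    print('p',p.round(4),'yaw tool y',np.degrees(np.arctan2(A[1,1],A[0,1])).round(2),'w',round(s['width'],3),'t',s['t'],'F',np.round(s['contact_force'],2),'M',np.round(s['torque'],3),'down',A[:,0].round(4))
E
python3 - <<'E'
from h import *
sh((.18,.65,.36),(.33,.53,.36),(.5,.3,.36),(.52,.1,.36),(.5,-.1,.36),(.47,-.26,.30))
E
```

```text
shift [-0.1321 -0.0005  0.001 ]
shift [-0.1321 -0.0763  0.1774]
shift [-0.132  -0.253   0.4024]
shift [-0.1319 -0.4405  0.4748]
shift [-0.1318 -0.6386  0.5086]
shift [-0.0717 -0.8008  0.5222]
p [0.1792 0.6507 0.2279] yaw tool y 74.6 w 1.006 t 0.35 F [-1.21  0.41 -0.13] M [-0.025 -0.023  0.005] down [-1.e-04 -4.e-04 -1.e+00]
```

```bash
python3 -m pendant '[[-1,-0.06,0,0,0],[-1,-0.12,-0.01,0.02,0],[-1,-0.132,-0.04,0.08,5],[-1,-0.132,-0.076,0.135,10],[-1,-0.132,-0.11,0.19,15],[-1,-0.132,-0.15,0.24,20],[-1,-0.132,-0.19,0.29,30],[-1,-0.132,-0.23,0.34,35],[-1,-0.132,-0.27,0.385,45],[-1,-0.132,-0.32,0.41,50],[-1,-0.132,-0.38,0.44,60],[-1,-0.132,-0.44,0.47,65],[-1,-0.132,-0.50,0.48,70],[-1,-0.132,-0.56,0.49,80],[-1,-0.132,-0.62,0.5,90],[-1,-0.12,-0.68,0.515,94],[-1,-0.10,-0.74,0.52,94],[-1,-0.072,-0.80,0.522,94],[-1,-0.072,-0.80,0.522,94],[-1,-0.072,-0.80,0.522,94]]' 40
python3 - <<'E'
from h import *
sh()
d=cam('wrist'); save(d,'w2.png'); print(-d['R'].T@d['t'])
E
```

```text
t: 2.85
tool_pos: [0.4697, -0.2596, 0.3]
tcp_rot: [-0.577, -0.408, 0.578, -0.408]
contact_force: [0.9, 1.2, 0.8]
width: 0.998
p [ 0.4697 -0.2596  0.3   ] yaw tool y -19.51 w 0.998 t 2.85 F [0.91 1.23 0.85] M [-0.014  0.017 -0.042] down [-7.e-04 -0.e+00 -1.e+00]
[ 0.49134246 -0.19732985  0.44594191]
```

View pics/w2.png

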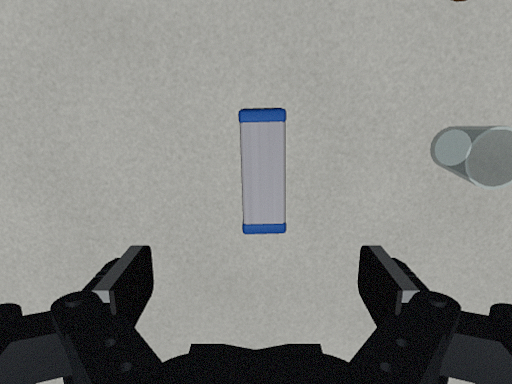

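```bash
cat > tin.py <<'E'
from h import *
def tin(n,zp=.054):
    d=cam(n); hsv=cv2.cvtColor(d['pixels'],cv2.COLOR_RGB2HSV); P=pts(d)
    m=(P[...,2]>.046)&(P[...,2]<.064)
    b=cv2.inRange(hsv,(105,110,40),(130,255,255))>0
    k,l,st,c=cv2.connectedComponentsWithStats(m.astype(np.uint8))
    for i in range(1,k):
        if st[i,4]>150:
            mm=(l==i)
            if (mm&b).sum()<20: continue
            (c0,wh,a)=cv2.minAreaRect(np.argwhere(mm)[:,::-1].astype(np.float32))
            bx=cv2.boxPoints((c0,wh,a)); W=np.array([ray(d,u,v,zp) for u,v in bx])
            e=W[1]-W[0],W[2]-W[1]; L=[np.linalg.norm(x) for x in e]; ax=e[int(L[1]>L[0])]
            print(n,'px',np.round(c0,1),'centre',W.mean(0).round(4),'sides',np.round(L,4),'axis deg',np.degrees(np.arctan2(ax[1],ax[0])).round(2),'zmed',np.median(P[mm][:,2]).round(4))
E
python3 - <<'E'
from tin import *
d=cam('wrist'); print(d['R'].round(3))
tin('wrist'); tin('top'); tin('scene')
E
```

```text
[[ 0.943 -0.332  0.   ]
 [-0.321 -0.91   0.262]
 [-0.087 -0.248 -0.965]]
wrist px [261.5 173. ] centre [ 0.471  -0.2792  0.054 ] sides [0.0523 0.1479] axis deg -108.03 zmed 0.0533
top px [344.6 227.6] centre [ 0.4762 -0.2613  0.054 ] sides [0.0525 0.1081] axis deg -108.09 zmed 0.0531
scene px [148.1 198.2] centre [ 0.4765 -0.2803  0.054 ] sides [0.0645 0.1674] axis deg 72.01 zmed 0.0546
```

The wrist view puts the tin at (0.471,-0.279) with its axis at 72° and its top at 0.053. The measured size is 148×52 mm, so it checks. I'll go down and grip at the middle for a weighing lift.

```bash
python3 - <<'E'
from h import *
sh((.471,-.2792,.12),(.471,-.2792,.033))
E
```

```text
shift [0.1807 0.007  0.0203]
shift [0.2677 0.0069 0.0203]
p [ 0.471  -0.2577  0.3007] yaw tool y -19.24 w 0.999 t 3.1 F [0.6  0.25 0.48] M [0.019 0.025 0.004] down [ 9.e-04 -1.e-04 -1.e+00]
```

```bash
python3 -m pendant '[[-1,0.06,0.007,0.02,-1.3],[-1,0.12,0.007,0.02,-1.3],[-1,0.18,0.007,0.02,-1.3],[-1,0.22,0.007,0.02,-1.3],[-1,0.25,0.007,0.02,-1.3],[-1,0.267,0.007,0.02,-1.3],[-1,0.267,0.007,0.02,-1.3],[1,0.267,0.007,0.02,-1.3],[1,0.267,0.007,0.02,-1.3],[1,0.267,0.007,0.02,-1.3],[1,0.267,0.007,0.02,-1.3],[1,0.267,0.007,0.02,-1.3],[1,0.267,0.007,0.02,-1.3]]' 80
python3 - <<'E'
from h import *
sh()
E
```

```text
t: 4.72
tool_pos: [0.4722, -0.2793, 0.0354]
tcp_rot: [0.573, 0.415, -0.571, 0.417]
contact_force: [-0.7, 1.8, 10.8]
width: 0.607
p [ 0.4722 -0.2793  0.0354] yaw tool y -17.94 w 0.607 t 4.725 F [-0.67  1.82 10.78] M [ 0.358  0.42  -0.024] down [ 3.6e-03 -8.0e-04 -1.0e+00]
```

```bash
python3 -m pendant '[[1,-0.01,0,0,0],[1,-0.02,0,0,0],[1,-0.03,0,0,0],[1,-0.035,0,0,0],[1,-0.035,0,0,0],[1,-0.035,0,0,0],[1,-0.035,0,0,0]]'
python3 - <<'E'
from h import *
for i in range(3):
    sh(); d=cam('scene')
save(d,'s3.png'); im=d['pixels'][130:270,80:280]; cv2.imwrite('pics/s3z.png',cv2.convertScaleAbs(cv2.resize(im,None,fx=3.8,fy=3.8,interpolation=2),alpha=1.5)[:,:,::-1])
E
```

```text
t: 5.6
tool_pos: [0.4718, -0.2792, 0.0701]
tcp_rot: [0.573, 0.415, -0.571, 0.417]
contact_force: [0.0, 1.0, -5.1]
width: 0.603
p [ 0.4718 -0.2792  0.0701] yaw tool y -17.95 w 0.603 t 5.6 F [ 0.04  1.   -5.08] M [-0.086  0.039 -0.01 ] down [ 2.9e-03 -5.0e-04 -1.0e+00]
p [ 0.4718 -0.2792  0.0701] yaw tool y -17.95 w 0.609 t 5.65 F [ 0.2   0.16 -4.47] M [-0.138  0.058  0.022] down [ 3.e-03 -6.e-04 -1.e+00]
p [ 0.4719 -0.2792  0.0701] yaw tool y -17.95 w 0.605 t 5.7 F [ 0.85  0.49 -4.89] M [-0.1    0.069 -0.029] down [ 3.1e-03 -6.0e-04 -1.0e+00]
```

View pics/s3z.png

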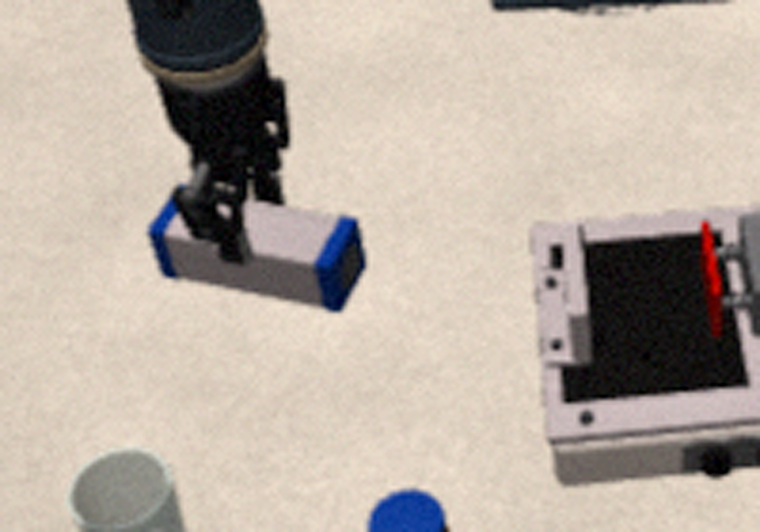

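The lift gave about -4.9 N and a moment of about (-0.11, +0.055) N·m. That puts the balance point 24 mm from the middle towards +y/+x, so the heavy end is the one nearest the shaker. I'll put the tin down and regrip lightly near the light end.

```bash
python3 -m pendant '[[1,0.01,0,0,0],[1,0.02,0,0,0],[1,0.028,0,0,0],[1,0.032,0,0,0],[1,0.034,0,0,0],[1,0.034,0,0,0],[-1,0.034,0,0,0],[-1,0.034,0,0,0],[-1,0.034,0,0,0],[-1,0.034,0,0,0],[-1,0.036,0,0.024,0],[-1,0.036,0,0.048,0],[-1,0.036,0,0.048,0],[-1,0.036,0,0.048,0]]' 80
python3 - <<'E'
from tin import *
sh(); tin('scene'); d=cam('wrist'); save(d,'w4.png')
E
```

```text
t: 7.5
tool_pos: [0.4574, -0.3242, 0.0341]
tcp_rot: [0.573, 0.415, -0.571, 0.417]
contact_force: [-0.3, 0.6, -0.3]
width: 0.999
p [ 0.4574 -0.3242  0.0341] yaw tool y -17.94 w 0.999 t 7.5 F [-0.29  0.62 -0.33] M [-0.045 -0.05  -0.005] down [ 3.2e-03  1.0e-04 -1.0e+00]
scene px [149.7 200.6] centre [ 0.4862 -0.2743  0.054 ] sides [0.0801 0.1532] axis deg 72.01 zmed 0.0547
```

View pics/w4.png

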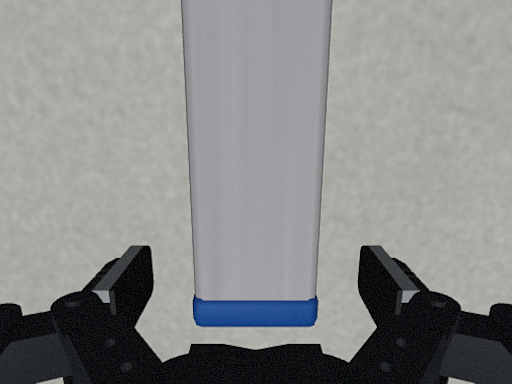

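The wrist view shows the tin centred between the jaws (columns 195–317), with the light-end cap at row 312, just behind the pads. Next I'll grip softly and swing it up.

```bash
python3 -m pendant '[[1,0,0,0,0],[1,0,0,0,0],[1,0,0,0,0],[1,0,0,0,0],[1,0,0,0,0],[1,0,0,0,0],[1,-0.005,0,-0.001,0],[1,-0.010,0,-0.003,0],[1,-0.015,0,-0.005,0],[1,-0.015,0,-0.005,0]]' 20
python3 - <<'E'
from h import *
for i in range(3): sh(); d=cam('wrist')
save(d,'w5.png')
d=cam('scene'); im=d['pixels'][130:270,80:280]; cv2.imwrite('pics/s5z.png',cv2.convertScaleAbs(cv2.resize(im,None,fx=3.8,fy=3.8,interpolation=2),alpha=1.5)[:,:,::-1])
E
```

```text
t: 8.85
tool_pos: [0.4592, -0.3192, 0.0495]
tcp_rot: [0.572, 0.415, -0.571, 0.417]
contact_force: [-1.0, 0.5, -3.3]
width: 0.625
p [ 0.4592 -0.3192  0.0495] yaw tool y -17.87 w 0.625 t 8.85 F [-0.98  0.46 -3.26] M [-0.166  0.18  -0.011] down [ 3.4e-03 -3.0e-04 -1.0e+00]
p [ 0.4591 -0.3193  0.0493] yaw tool y -17.88 w 0.628 t 8.9 F [-0.06 -0.37 -2.61] M [-0.176  0.134  0.005] down [ 3.4e-03 -4.0e-04 -1.0e+00]
p [ 0.4591 -0.3193  0.0492] yaw tool y -17.88 w 0.628 t 8.95 F [ 0.37 -0.03 -3.18] M [-0.178  0.179  0.016] down [ 3.4e-03 -3.0e-04 -1.0e+00]
```

View pics/s5z.png

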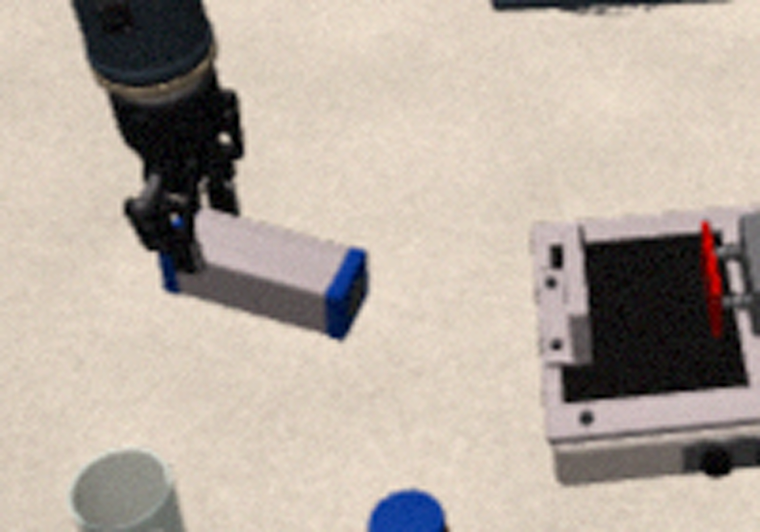

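```bash
python3 -m pendant '[[1,-0.008,0,-0.003,0],[1,-0.016,0,-0.007,0],[1,-0.023,0,-0.011,0],[1,-0.030,0,-0.016,0],[1,-0.036,0,-0.021,0],[1,-0.042,0,-0.027,0],[1,-0.048,0,-0.033,0],[1,-0.054,0,-0.039,0],[1,-0.059,0,-0.046,0],[1,-0.063,0,-0.052,0],[1,-0.068,0,-0.06,0],[1,-0.072,0,-0.067,0],[1,-0.075,0,-0.075,0],[1,-0.078,0,-0.083,0],[1,-0.08,0,-0.091,0],[1,-0.081,0,-0.099,0],[1,-0.082,0,-0.107,0],[1,-0.083,0,-0.115,0]]'
python3 - <<'E'
from h import *
for i in range(2): sh(); d=cam('wrist')
save(d,'w6.png')
d=cam('scene'); im=d['pixels'][130:270,80:280]; cv2.imwrite('pics/s6z.png',cv2.convertScaleAbs(cv2.resize(im,None,fx=3.8,fy=3.8,interpolation=2),alpha=1.5)[:,:,::-1])
E
```

```text
t: 11.3
tool_pos: [0.4942, -0.2094, 0.1322]
tcp_rot: [0.573, 0.415, -0.571, 0.417]
contact_force: [-0.7, 0.6, -4.7]
width: 0.625
p [ 0.4942 -0.2094  0.1322] yaw tool y -17.9 w 0.625 t 11.3 F [-0.66  0.64 -4.71] M [-0.195  0.067 -0.003] down [ 3.1e-03 -2.0e-04 -1.0e+00]
p [ 0.4948 -0.2081  0.1322] yaw tool y -17.82 w 0.629 t 11.35 F [ 1.08  2.61 -4.74] M [ 0.148 -0.077 -0.012] down [ 3.3e-03  8.0e-04 -1.0e+00]
```

View pics/s6z.png

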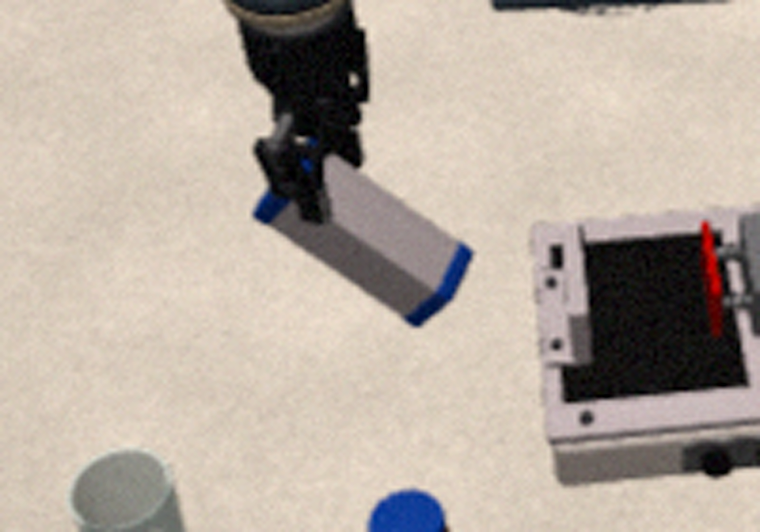

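View pics/w6.png

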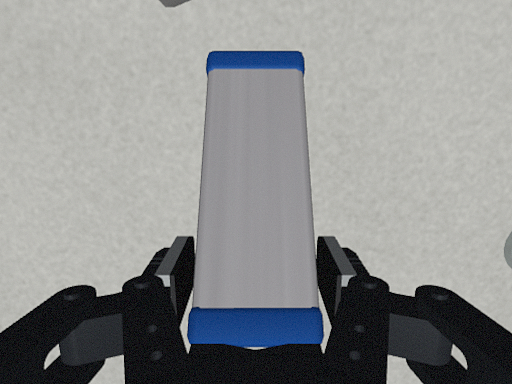

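The first picture shows the tin tilted about 45°. The grip's friction holds it there at nearly full weight. A few brisk upward starts should make it slip round towards hanging.

```bash
python3 -m pendant '[[1,-0.06,0,0,0],[1,-0.10,0,0,0],[1,-0.10,0,0,0],[1,-0.085,0,0,0],[1,-0.065,0,0,0],[1,-0.05,0,0,0],[1,-0.05,0,0,0],[1,-0.11,0,0,0],[1,-0.11,0,0,0],[1,-0.11,0,0,0]]' 20
python3 - <<'E'
from h import *
for i in range(2): sh(); d=cam('wrist')
save(d,'w7.png')
d=cam('scene'); im=d['pixels'][100:240,80:280]; cv2.imwrite('pics/s7z.png',cv2.convertScaleAbs(cv2.resize(im,None,fx=3.8,fy=3.8,interpolation=2),alpha=1.5)[:,:,::-1])
E
```

```text
t: 12.7
tool_pos: [0.4939, -0.2092, 0.242]
tcp_rot: [0.572, 0.416, -0.57, 0.417]
contact_force: [-0.7, 0.6, -4.9]
width: 0.624
p [ 0.4939 -0.2092  0.242 ] yaw tool y -17.83 w 0.624 t 12.7 F [-0.71  0.62 -4.9 ] M [-0.06   0.038  0.016] down [ 3.5e-03  3.0e-04 -1.0e+00]
p [ 0.4935 -0.2089  0.2414] yaw tool y -17.83 w 0.623 t 12.75 F [-0.22  0.65 -5.59] M [-0.068  0.031  0.002] down [ 2.2e-03  7.0e-04 -1.0e+00]
```

View pics/s7z.png

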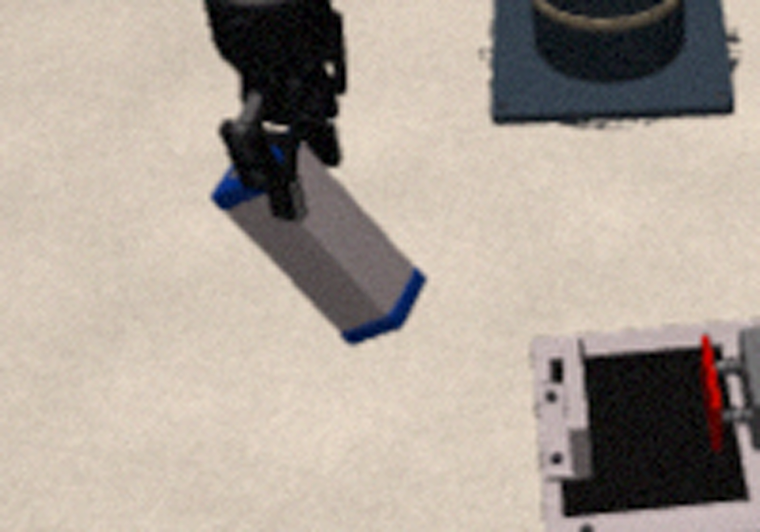

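```bash
cat > tilt.py <<'E'
from h import *
def tilt(n='wrist'):
    p,A,s=axes(); d=cam(n); P=(pts(d)-p)@A   # tool coords x down,z towards light side
    m=(np.abs(P[...,1])<.02)&(P[...,2]>-.16)&(P[...,2]<.06)&(P[...,0]>.0)&(P[...,0]<.125)
    m&=P[...,0]+p[2]*0< (p[2]-.012)   # above table
    q=P[m]; hist=[]
    for lo in np.arange(-.16,.04,.01):
        w=q[(q[:,2]>=lo)&(q[:,2]<lo+.01)]
        if len(w)>30: hist.append((round(lo+.005,3),round(float(np.median(w[:,0])),4),len(w)))
    print(n,hist)
E
python3 -c "
from tilt import *
tilt(); tilt('scene'); sh()"
```

```text
wrist [(np.float64(-0.065), 0.0793, 374), (np.float64(-0.055), 0.071, 1126), (np.float64(-0.045), 0.0562, 1356), (np.float64(-0.035), 0.0414, 1632), (np.float64(-0.025), 0.0263, 1973), (np.float64(-0.015), 0.0115, 2404), (np.float64(-0.005), 0.0023, 860)]
scene [(np.float64(-0.055), 0.0702, 69), (np.float64(-0.045), 0.055, 68), (np.float64(-0.035), 0.0398, 72), (np.float64(-0.025), 0.0252, 71), (np.float64(-0.015), 0.0106, 74)]
p [ 0.4935 -0.2091  0.2413] yaw tool y -17.84 w 0.622 t 12.95 F [-0.43 -0.27 -5.45] M [-0.071  0.014 -0.009] down [ 1.6e-03  3.0e-04 -1.0e+00]
```

View pics/w7.png

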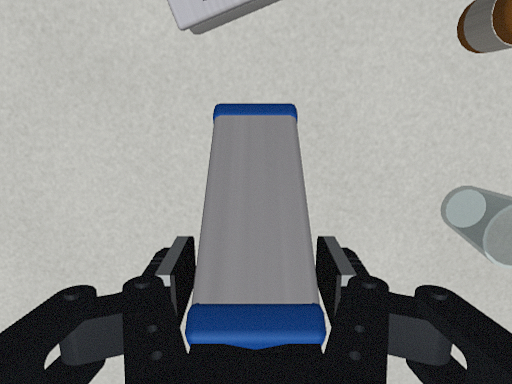

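```bash
python3 -m pendant '[[1,-0.01,0,0.01,0],[1,-0.02,0,0.03,0],[1,-0.03,0,0.045,0],[1,-0.03,0,0.05,0],[1,-0.07,0,0.0,0],[1,-0.09,0,-0.015,0],[1,-0.09,0,-0.02,0],[1,-0.08,0,-0.015,0],[1,-0.065,0,0.005,0],[1,-0.05,0,0.025,0],[1,-0.04,0,0.04,0],[1,-0.04,0,0.045,0],[1,-0.08,0,-0.005,0],[1,-0.10,0,-0.02,0],[1,-0.10,0,-0.025,0],[1,-0.10,0,-0.025,0]]' 20
python3 -c "
from tilt import *
tilt(); sh()"
```

```text
t: 14.95
tool_pos: [0.5007, -0.1852, 0.3407]
tcp_rot: [0.572, 0.417, -0.571, 0.417]
contact_force: [-0.2, -0.2, -5.2]
width: 0.621
wrist [(np.float64(-0.035), 0.0914, 504), (np.float64(-0.025), 0.0727, 1416), (np.float64(-0.015), 0.0449, 1992), (np.float64(-0.005), 0.0173, 2945), (np.float64(0.005), 0.0024, 700)]
p [ 0.5003 -0.1858  0.3405] yaw tool y -17.88 w 0.619 t 15.0 F [-0.5  -0.68 -5.06] M [-0.096  0.04   0.013] down [ 3.e-04  3.e-04 -1.e+00]
```

```bash
python3 - <<'E'
from h import *
d=cam('wrist'); save(d,'w8.png'); p,A,s=axes(); P=(pts(d)-p)@A
for v in range(40,384,12): print(v,P[v,256].round(4),d['pixels'][v,256])
d=cam('scene'); im=d['pixels'][60:220,80:280]; cv2.imwrite('pics/s8z.png',cv2.convertScaleAbs(cv2.resize(im,None,fx=3.8,fy=3.8,interpolation=2),alpha=1.5)[:,:,::-1])
E
```

```text
40 [ 0.258   0.0005 -0.1288] [180 182 188]
52 [ 0.3416  0.0007 -0.127 ] [195 196 189]
64 [ 0.3404  0.0007 -0.112 ] [183 181 177]
76 [ 0.3393  0.0007 -0.0968] [188 189 183]
88 [ 0.3395  0.0007 -0.0814] [187 187 180]
100 [ 0.3404  0.0008 -0.0657] [192 191 188]
112 [ 0.3392  0.0008 -0.0498] [197 198 193]
124 [ 0.3396  0.0008 -0.0335] [188 185 180]
136 [ 0.3408  0.0008 -0.0169] [193 193 189]
148 [ 0.093   0.0001 -0.0337] [16 45 90]
160 [ 0.0795  0.0001 -0.0275] [106 107 110]
172 [ 0.0664  0.0001 -0.0221] [108 107 110]
184 [ 0.0527  0.     -0.0177] [108 110 112]
196 [ 0.0411 -0.     -0.0135] [111 111 113]
208 [ 0.0313 -0.     -0.0096] [111 106 110]
220 [ 0.0223 -0.0001 -0.0059] [110 107 111]
232 [ 0.0124 -0.0001 -0.0032] [111 111 114]
244 [ 0.0053 -0.0001  0.0001] [110 108 111]
256 [-0.0044 -0.0001  0.0017] [110 110 113]
268 [-0.0108 -0.0001  0.0043] [110 110 113]
280 [-0.0153 -0.0001  0.0075] [111 111 112]
292 [-0.0215 -0.0002  0.0095] [105 104 105]
304 [-0.0281 -0.0002  0.0107] [ 7 38 80]
316 [-0.0339 -0.0002  0.0121] [27 51 99]
328 [-0.0383 -0.0002  0.014 ] [ 35  76 136]
340 [-0.038  -0.0002  0.0193] [ 39  84 159]
352 [-0.0788 -0.0003 -0.0097] [29 22 33]
364 [-0.0839 -0.0003 -0.0109] [10  2  8]
376 [-0.0871 -0.0003 -0.0108] [23 27 25]
```

View pics/s8z.png

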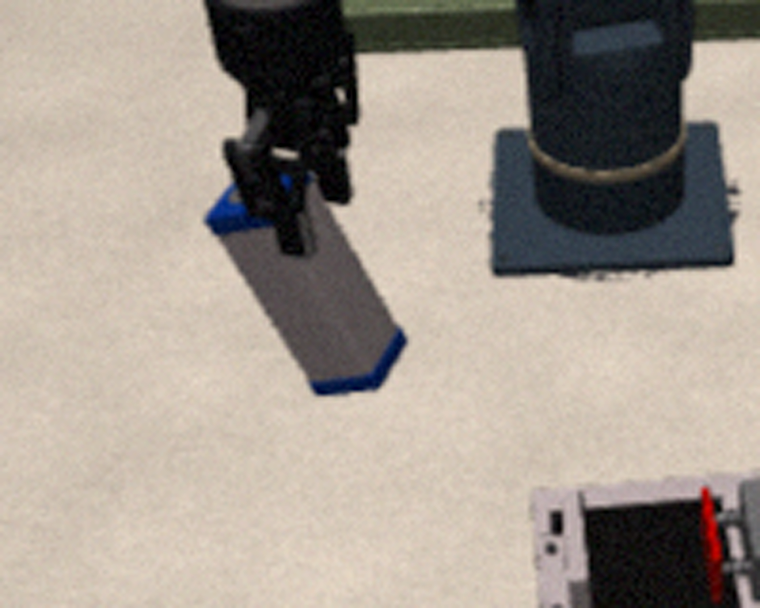

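View pics/w8.png

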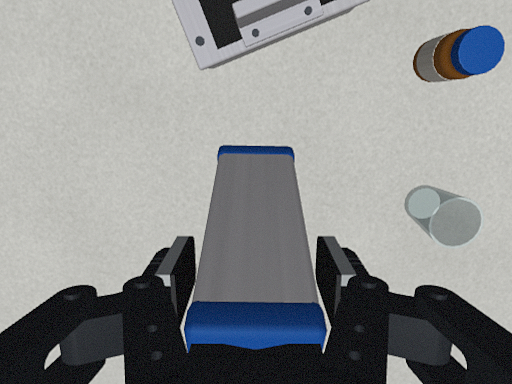

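The wrist depth gives the tin about 20° off vertical, heavy end down. Its near face is level with the pads, so it slid in the grip and now hangs in balance. I'll stand it on the bench by turning it about its lower corner, then regrip it on its centre line.

```bash
python3 -m pendant '[[1,0.03,0,0.01,0],[1,0.07,0,0.02,0],[1,0.11,0,0.03,0],[1,0.15,0,0.03,0],[1,0.185,0,0.03,0],[1,0.205,0,0.03,0],[1,0.215,0,0.03,0],[1,0.219,0,0.03,0],[1,0.222,0,0.03,0],[1,0.222,0,0.03,0]]' 20
python3 -c "
from tilt import *
tilt(); sh()"
```

```text
t: 16.35
tool_pos: [0.4915, -0.2149, 0.1194]
tcp_rot: [0.572, 0.416, -0.571, 0.416]
contact_force: [-0.9, 1.2, -0.6]
width: 0.621
wrist [(np.float64(-0.035), 0.0903, 564), (np.float64(-0.025), 0.0715, 1431), (np.float64(-0.015), 0.0442, 2001), (np.float64(-0.005), 0.0169, 2940), (np.float64(0.005), 0.0023, 645)]
p [ 0.4915 -0.2148  0.1194] yaw tool y -17.93 w 0.621 t 16.4 F [-0.38  0.88  0.74] M [ 0.121  0.275 -0.007] down [ 0.0017 -0.     -1.    ]
```

```bash
python3 -m pendant '[[1,0.0015,0,-0.005,0],[1,0.003,0,-0.0095,0],[1,0.0045,0,-0.014,0],[1,0.006,0,-0.019,0],[1,0.008,0,-0.0235,0],[1,0.0095,0,-0.028,0],[1,0.0115,0,-0.032,0],[1,0.0135,0,-0.0365,0],[1,0.0145,0,-0.038,0],[1,0.0145,0,-0.038,0]]' 20
python3 -c "
from tilt import *
tilt(); sh()"
```

```text
t: 17.65
tool_pos: [0.5057, -0.1777, 0.1074]
tcp_rot: [0.574, 0.415, -0.569, 0.418]
contact_force: [-2.0, 7.6, 25.9]
width: 0.623
wrist [(np.float64(-0.125), 0.0855, 141), (np.float64(-0.115), 0.0693, 871), (np.float64(-0.105), 0.0368, 129), (np.float64(0.005), 0.033, 4775)]
p [ 0.5057 -0.1778  0.1074] yaw tool y -17.84 w 0.623 t 17.7 F [-1.82  7.68 25.3 ] M [ 0.997  0.671 -0.004] down [ 7.e-03  8.e-04 -1.e+00]
```

```bash
python3 -m pendant '[[1,-0.001,0,0,0],[1,-0.001,0,0,0]]' 20
python3 - <<'E'
from h import *
sh()
d=cam('wrist'); save(d,'w9.png'); p,A,s=axes(); P=(pts(d)-p)@A
for v in range(200,384,12): print(v,P[v,256].round(4),d['pixels'][v,256])
E
```

```text
t: 17.95
tool_pos: [0.506, -0.1775, 0.1086]
tcp_rot: [0.574, 0.415, -0.569, 0.418]
contact_force: [0.3, 0.8, -0.3]
width: 0.62
p [ 0.506  -0.1775  0.1086] yaw tool y -17.81 w 0.62 t 17.95 F [ 0.29  0.85 -0.28] M [ 0.303 -0.373  0.084] down [ 7.8e-03  9.0e-04 -1.0e+00]
200 [0.0814 0.     0.001 ] [90 89 91]
212 [ 0.0599 -0.      0.0026] [84 83 90]
224 [ 0.0412 -0.0001  0.0037] [91 91 92]
236 [ 0.0267 -0.0001  0.0052] [86 83 86]
248 [ 0.013  -0.0002  0.006 ] [91 89 93]
260 [ 0.0023 -0.0002  0.0073] [94 96 95]
272 [-0.0065 -0.0002  0.0089] [93 93 95]
284 [-0.0175 -0.0002  0.0085] [90 88 91]
296 [-0.0254 -0.0003  0.0092] [89 87 90]
308 [-0.0329 -0.0003  0.0097] [ 9 37 72]
320 [-0.0395 -0.0003  0.0102] [22 44 81]
332 [-0.045  -0.0003  0.011 ] [ 26  64 135]
344 [-0.0452 -0.0003  0.0156] [ 21  72 152]
356 [-0.0817 -0.0004 -0.0107] [ 8 19 10]
368 [-0.085  -0.0004 -0.0105] [17 15 17]
380 [-0.0884 -0.0004 -0.0107] [27 25 21]
```

View pics/w9.png

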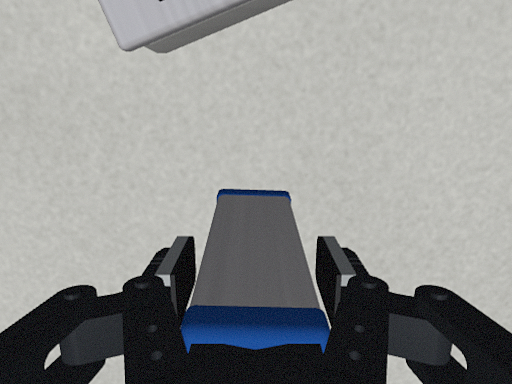

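```bash
python3 -m pendant '[[-1,0,0,0,0],[-1,0,0,0,0],[-1,0,0,0,0],[-1,0,0,0,0],[-1,-0.02,0,0.02,0],[-1,-0.02,0,0.025,0],[-1,-0.02,0,0.025,0]]' 20
python3 - <<'E'
from h import *
sh()
d=cam('wrist'); save(d,'w10.png'); p,A,s=axes(); P=(pts(d)-p)@A
for v in range(188,384,12): print(v,P[v,256].round(4),d['pixels'][v,256])
m=(np.abs(P[...,1])<.04)&(np.abs(P[...,2])<.08)&(abs(p[2]-P[...,0]-.15)<.01)
print('top face mean',P[m].mean(0),P[m].min(0),P[m].max(0))
E
```

```text
t: 18.88
tool_pos: [0.4982, -0.2011, 0.1281]
tcp_rot: [0.574, 0.415, -0.569, 0.418]
contact_force: [0.1, 0.6, -0.0]
width: 1.002
p [ 0.4982 -0.2011  0.1281] yaw tool y -17.85 w 1.002 t 18.875 F [ 0.07  0.61 -0.03] M [0.051 0.052 0.036] down [ 0.0077  0.0014 -1.    ]
188 [ 0.0065  0.     -0.0262] [85 86 87]
200 [-0.0176 -0.     -0.0276] [14 37 73]
212 [-0.0218 -0.0001 -0.0241] [ 46  92 157]
224 [-0.0221 -0.0001 -0.0193] [ 53  95 165]
236 [-0.0228 -0.0001 -0.0147] [138 141 142]
248 [-0.023  -0.0001 -0.0098] [137 140 142]
260 [-0.0227 -0.0001 -0.0045] [137 139 143]
272 [-0.0229 -0.0001  0.0006] [130 137 138]
284 [-0.0215 -0.0001  0.0068] [128 131 133]
296 [-0.0222 -0.0001  0.0118] [122 127 129]
308 [-0.0216 -0.0001  0.0178] [ 38  85 157]
320 [-0.0227 -0.0001  0.0227] [ 34  81 152]
332 [0.1266 0.0003 0.1422] [192 193 186]
344 [0.1265 0.0003 0.1552] [188 187 183]
356 [-0.0811 -0.0002 -0.0097] [22 27 26]
368 [-0.1461 -0.0004 -0.0654] [11  9  0]
380 [-0.0878 -0.0003 -0.0095] [20 17 17]
top face mean [-0.02189063 -0.00133471 -0.00400286] [-0.02430953 -0.02893002 -0.02860322] [-0.01217064  0.02627187  0.02621745]
```

View pics/w10.png

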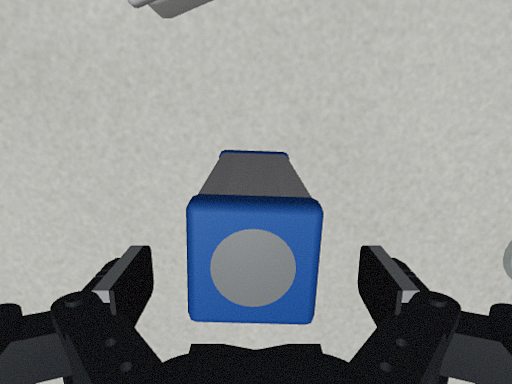

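The tin now stands flat, heavy end down, and centred: the cap is at (255,262) and its top reads 0.150 m. I'll grip firmly, lift, and move so the wrist camera sees the nest.

```bash
python3 -m pendant '[[1,0,0,0,0],[1,0,0,0,0],[1,0,0,0,0],[1,0,0,0,0],[1,0,0,0,0],[1,-0.02,0,0,0],[1,-0.06,0,0,0],[1,-0.11,0,0,0],[1,-0.15,0,0,0],[1,-0.17,0,0,0],[1,-0.17,0,-0.03,0],[1,-0.17,0,-0.06,0],[1,-0.17,0,-0.06,0]]' 60
python3 - <<'E'
from h import *
sh()
d=cam('wrist'); save(d,'w11.png'); np.savez('w11.npz',**{k:d[k] for k in('pixels','z_map','cx','cy','f','R','t')})
E
```

```text
t: 20.55
tool_pos: [0.5159, -0.1403, 0.2969]
tcp_rot: [0.573, 0.418, -0.568, 0.418]
contact_force: [-0.7, -1.4, -5.2]
width: 0.618
p [ 0.5159 -0.1403  0.2969] yaw tool y -17.53 w 0.618 t 20.55 F [-0.7  -1.44 -5.25] M [-0.369  0.155 -0.022] down [ 0.0053  0.0035 -1.    ]
```

View pics/w11.png

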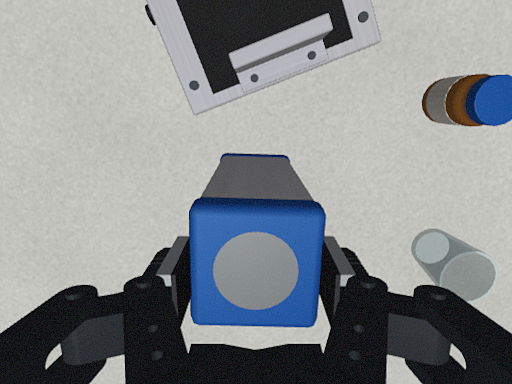

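The wrist view shows the stop's top ridge from (230,57) to (332,20), with the mat beyond it. Next I'll measure the stop.

```bash
cat > nest.py <<'E'
from h import *
def stop(d,n):
    P=pts(d); m=(P[...,2]>.124)&(P[...,2]<.139)&(P[...,1]>-.08)&(P[...,1]<.03)&(P[...,0]>.45)&(P[...,0]<.66)
    m=m.astype(np.uint8); k,l,st,c=cv2.connectedComponentsWithStats(m)
    i=1+np.argmax(st[1:,4]); mm=l==i
    rc=cv2.minAreaRect(np.argwhere(mm)[:,::-1].astype(np.float32)); bx=cv2.boxPoints(rc)
    W=np.array([ray(d,u,v,.131) for u,v in bx]); 
    print(n,'n',mm.sum(),'zmed',np.median(P[mm][:,2]).round(4)); print(W.round(4))
    e=W[1]-W[0],W[2]-W[1]; L=[np.linalg.norm(x) for x in e]; ax=e[int(L[1]>L[0])]
    print('centre',W.mean(0).round(4),'L',np.round(L,4),'ax',np.degrees(np.arctan2(ax[1],ax[0])).round(2))
def red(d,n):
    P=pts(d); hsv=cv2.cvtColor(d['pixels'],cv2.COLOR_RGB2HSV)
    r_=(cv2.inRange(hsv,(0,130,50),(9,255,255))|cv2.inRange(hsv,(171,130,50),(180,255,255)))>0
    m=r_&(P[...,2]>.07)&(P[...,2]<.14)&(P[...,1]>0)&(P[...,1]<.12)
    if m.sum()<20: return print(n,'no pad')
    q=P[m]; v=np.linalg.svd(q[:,:2]-q[:,:2].mean(0))[2][0]
    print(n,'pad mean',q.mean(0).round(4),'ax',np.degrees(np.arctan2(v[1],v[0])).round(2),'min',q.min(0).round(3),'max',q.max(0).round(3))
    m=r_&(P[...,2]>.22)&(P[...,2]<.28)&(P[...,1]>.08)&(P[...,1]<.3)
    if m.sum()>20:
        q=P[m]; v=np.linalg.svd(q[:,:2]-q[:,:2].mean(0))[2][0]
        print(n,'grip mean',q.mean(0).round(4),'ax',np.degrees(np.arctan2(v[1],v[0])).round(2),'min',q.min(0).round(3),'max',q.max(0).round(3))
E
python3 - <<'E'
from nest import *
d=np.load('w11.npz'); stop(d,'wrist')
P=pts(d); m=(P[...,2]>.07)&(P[...,2]<.082)&(P[...,1]>-.1)&(np.mgrid[0:384,0:512][0]<120)
print('plat z',np.median(P[m][:,2]))
for n in('top','scene'): d=cam(n); stop(d,n); red(d,n)
E
```

```text
wrist n 2203 zmed 0.1309
[[ 0.525  -0.0317  0.131 ]
 [ 0.6142 -0.0269  0.131 ]
 [ 0.6168 -0.043   0.131 ]
 [ 0.5265 -0.0484  0.131 ]]
centre [ 0.5706 -0.0375  0.131 ] L [0.0893 0.0163] ax 3.11
plat z 0.07550467501101385
top n 144 zmed 0.1302
[[ 0.6127 -0.0285  0.131 ]
 [ 0.6138 -0.0445  0.131 ]
 [ 0.5246 -0.0498  0.131 ]
 [ 0.5235 -0.0339  0.131 ]]
centre [ 0.5687 -0.0392  0.131 ] L [0.016  0.0894] ax -176.59
top pad mean [0.5655 0.0565 0.1157] ax -175.22 min [0.529 0.051 0.07 ] max [0.606 0.061 0.133]
top grip mean [0.5539 0.1783 0.2523] ax -177.53 min [0.51  0.168 0.245] max [0.603 0.189 0.26 ]
scene n 160 zmed 0.1323
[[ 0.527  -0.0477  0.131 ]
 [ 0.5258 -0.0315  0.131 ]
 [ 0.6221 -0.0264  0.131 ]
 [ 0.6231 -0.0417  0.131 ]]
centre [ 0.5745 -0.0368  0.131 ] L [0.0162 0.0964] ax 3.08
scene pad mean [0.568  0.0602 0.1166] ax -2.36 min [0.484 0.054 0.075] max [0.605 0.068 0.134]
scene grip mean [0.5699 0.1805 0.2533] ax 3.4 min [0.511 0.17  0.24 ] max [0.612 0.194 0.26 ]
```

The stop's axis lies at 3.2° and the mid-foot of its face is near (0.5695,-0.030). The pad front is about 82 mm from it, the grip y is about 0.179 (upright), and the platform reads 0.0755. All of these agree with the text. Next I'll carry the tin over.

```bash
python3 - <<'E'
from h import *
sh((.5677,.0033,.30),(.5677,.0033,.215))
E
```

```text
shift [-0.0019  0.0053 -0.1564]
shift [ 0.0831  0.0048 -0.1562]
p [ 0.5148 -0.144   0.2976] yaw tool y -17.82 w 0.618 t 20.7 F [ 0.19  0.99 -5.74] M [ 0.018  0.004 -0.034] down [ 0.006   0.0014 -1.    ]
```

```bash
python3 -m pendant '[[1,-0.002,0,-0.02,-4],[1,-0.002,0.001,-0.05,-8],[1,-0.002,0.002,-0.08,-12],[1,-0.002,0.003,-0.11,-16],[1,-0.002,0.004,-0.135,-20],[1,-0.002,0.005,-0.15,-21],[1,-0.002,0.005,-0.156,-21],[1,-0.002,0.005,-0.156,-21],[1,-0.002,0.005,-0.156,-21]]'
python3 - <<'E'
from nest import *
sh((.5677,.0033,.30),(.5677,.0033,.215))
d=cam('wrist'); save(d,'w12.png'); red(d,'wrist'); stop(d,'wrist')
E
```

```text
t: 21.82
tool_pos: [0.567, 0.0017, 0.3002]
tcp_rot: [0.488, 0.512, -0.485, 0.515]
contact_force: [-1.2, -0.8, -4.7]
width: 0.619
shift [ 0.0002  0.0007 -0.0015]
shift [ 0.0852  0.0002 -0.0015]
p [0.567  0.0017 0.3002] yaw tool y 3.07 w 0.619 t 21.825 F [-1.23 -0.79 -4.7 ] M [-0.027  0.052  0.076] down [ 6.e-03  9.e-04 -1.e+00]
wrist pad mean [0.5651 0.059  0.1229] ax 3.27 min [0.524 0.052 0.074] max [0.607 0.064 0.131]Traceback (most recent call last):
  File "<stdin>", line 3, in <module>
  File "nest.py", line 5, in stop
    i=1+np.argmax(st[1:,4]); mm=l==i
        ~~~~~~~~~^^^^^^^^^^
    return _wrapfunc(a, 'argmax', axis=axis, out=out, **kwds)
    return bound(*args, **kwds)
ValueError: attempt to get argmax of an empty sequence
```

View pics/w12.png

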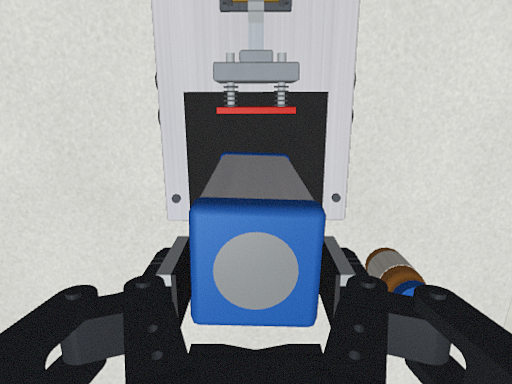

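The wrist view shows the tin square and centred on the red pad (217–297) over the mat. I'll descend, slowing towards the end.

```bash
python3 -m pendant '[[1,0.02,0.001,-0.0015,0],[1,0.045,0.001,-0.0015,0],[1,0.065,0.001,-0.0015,0],[1,0.077,0.001,-0.0015,0],[1,0.084,0.001,-0.0015,0],[1,0.088,0.001,-0.0015,0],[1,0.090,0.001,-0.0015,0],[1,0.0915,0.001,-0.0015,0],[1,0.0915,0.001,-0.0015,0]]'
python3 - <<'E'
from h import *
for i in range(2): sh(); d=cam('scene')
im=d['pixels'][100:270,180:380]; cv2.imwrite('pics/s13.png',cv2.convertScaleAbs(cv2.resize(im,None,fx=3.5,fy=3.5,interpolation=2),alpha=1.5)[:,:,::-1])
E
```

```text
t: 23.0
tool_pos: [0.5686, 0.0035, 0.2089]
tcp_rot: [0.488, 0.512, -0.485, 0.515]
contact_force: [-0.3, 1.2, -6.0]
width: 0.615
p [0.5686 0.0035 0.2089] yaw tool y 3.07 w 0.615 t 23.0 F [-0.32  1.22 -5.99] M [ 0.017 -0.054 -0.015] down [ 0.0063  0.0011 -1.    ]
p [0.5686 0.0035 0.2089] yaw tool y 3.07 w 0.618 t 23.05 F [-0.17 -0.49 -5.07] M [-0.006 -0.044  0.043] down [ 0.0064  0.0011 -1.    ]
```

View pics/s13.png

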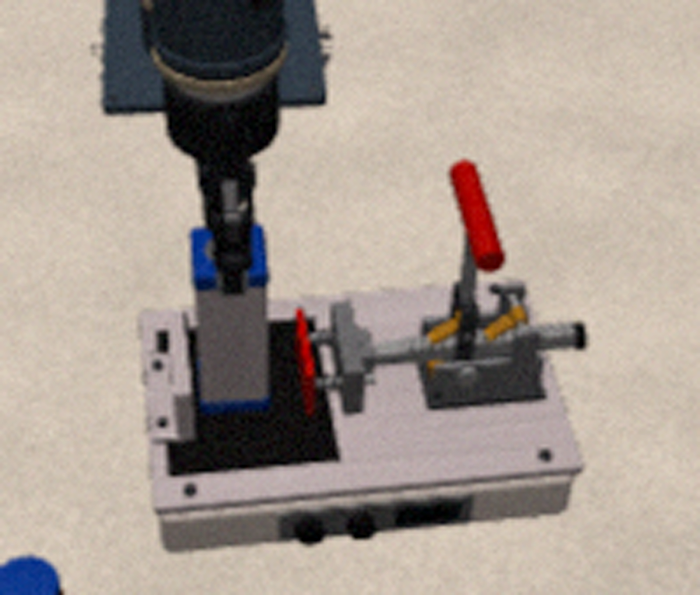

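```bash
python3 -m pendant '[[1,0.001,0,0.001,0],[1,0.002,0,0.002,0],[1,0.002,0,0.003,0],[1,0.002,0,0.004,0],[1,0.002,0,0.004,0]]'
python3 -c "
from h import *
sh()"
```

```text
t: 23.72
tool_pos: [0.5689, -0.0005, 0.2069]
tcp_rot: [0.488, 0.512, -0.485, 0.515]
contact_force: [0.0, 0.3, -5.0]
width: 0.616
p [ 5.689e-01 -5.000e-04  2.069e-01] yaw tool y 3.07 w 0.616 t 23.725 F [ 0.04  0.31 -4.98] M [0.107 0.051 0.031] down [ 0.0064  0.0012 -1.    ]
```

```bash
python3 -m pendant '[[1,0,0,0.001,0],[1,0,0,0.002,0],[1,0,0,0.002,0]]'
python3 -c "
from h import *
sh()"
python3 -m pendant '[[1,0.001,0,0.0023,0],[1,0.001,0,0.0023,0]]'
python3 -c "
from h import *
sh()"
```

```text
t: 24.1
tool_pos: [0.569, -0.002, 0.207]
tcp_rot: [0.488, 0.512, -0.484, 0.515]
contact_force: [0.5, 3.2, -4.2]
width: 0.615
p [ 0.569 -0.002  0.207] yaw tool y 3.09 w 0.615 t 24.1 F [ 0.55  3.17 -4.22] M [0.893 0.083 0.08 ] down [ 0.0065  0.0019 -1.    ]
t: 24.35
tool_pos: [0.5693, -0.0034, 0.2061]
tcp_rot: [0.489, 0.513, -0.484, 0.514]
contact_force: [0.2, 4.3, -1.9]
width: 0.615
p [ 0.5693 -0.0034  0.2061] yaw tool y 3.13 w 0.615 t 24.35 F [ 0.24  4.27 -1.86] M [1.614 0.018 0.15 ] down [ 0.0068  0.0032 -1.    ]
```

The tin touches the stop with about 4 N. I'll back off 1.5 mm and lower the last bit slowly.

```bash
python3 -m pendant '[[1,0,0,-0.0015,0],[1,0.001,0,-0.0015,0],[1,0.002,0,-0.0015,0]]'
python3 -c "
from h import *
sh()"
python3 -m pendant '[[1,0.001,0,0,0],[1,0.0015,0,0,0]]'
python3 -c "
from tilt import *
sh()
d=cam('wrist'); save(d,'w14.png'); p,A,s=axes(); P=(pts(d)-p)@A
for v in range(150,340,12): print(v,P[v,256].round(4),d['pixels'][v,256])
"
```

```text
t: 24.72
tool_pos: [0.5693, -0.0019, 0.2042]
tcp_rot: [0.489, 0.512, -0.484, 0.514]
contact_force: [-3.2, 4.2, 7.7]
width: 0.614
p [ 0.5693 -0.0019  0.2042] yaw tool y 3.13 w 0.614 t 24.725 F [-3.18  4.18  7.73] M [1.125 0.754 0.069] down [ 0.0069  0.0033 -1.    ]
t: 24.98
tool_pos: [0.5694, -0.0019, 0.2041]
tcp_rot: [0.489, 0.512, -0.483, 0.514]
contact_force: [-6.9, 4.5, 16.3]
width: 0.621
p [ 0.5694 -0.0019  0.2041] yaw tool y 3.12 w 0.621 t 24.975 F [-6.86  4.5  16.27] M [ 1.182  1.807 -0.034] down [ 0.0079  0.0044 -1.    ]
150 [ 1.239e-01  1.000e-04 -2.780e-02] [25 40 74]
162 [ 0.0762 -0.0001 -0.0267] [106 104 107]
174 [ 0.0406 -0.0001 -0.0263] [100  98 102]
186 [ 0.0138 -0.0002 -0.0261] [109 104 110]
198 [-0.0067 -0.0002 -0.026 ] [ 94  94 103]
210 [-0.0213 -0.0003 -0.0255] [ 39  84 155]
222 [-0.0236 -0.0003 -0.0215] [ 69 120 193]
234 [-0.0229 -0.0003 -0.0163] [155 160 161]
246 [-0.023  -0.0003 -0.0114] [153 156 159]
258 [-0.023  -0.0003 -0.0063] [150 154 157]
270 [-0.0224 -0.0003 -0.0008] [147 152 153]
282 [-0.0218 -0.0003  0.0048] [146 150 153]
294 [-0.0219 -0.0003  0.0102] [141 146 150]
306 [-0.0222 -0.0003  0.0156] [142 149 147]
318 [-0.0218 -0.0003  0.0215] [ 41  96 179]
330 [2.034e-01 2.000e-04 1.969e-01] [210 211 206]
```

It is seated and vertical. I'll ease off the load, open, and rise straight up.

```bash
python3 -m pendant '[[1,-0.001,0,0,0],[1,-0.001,0,-0.0005,0]]' 20
python3 -c "
from h import *
sh()"
python3 -m pendant '[[-0.6,0,0,0,0],[-1,0,0,0,0],[-1,0,0,0,0],[-1,0,0,0,0],[-1,-0.04,0,0,0],[-1,-0.09,0,0,0],[-1,-0.14,0,0,0],[-1,-0.16,0,0,0],[-1,-0.16,0,0,0]]'
python3 - <<'E'
from nest import *
sh()
d=cam('wrist'); save(d,'w15.png'); red(d,'w')
d=cam('scene'); im=d['pixels'][100:270,180:380]; cv2.imwrite('pics/s15.png',cv2.convertScaleAbs(cv2.resize(im,None,fx=3.5,fy=3.5,interpolation=2),alpha=1.5)[:,:,::-1])
E
```

```text
t: 25.28
tool_pos: [0.5693, -0.0017, 0.2051]
tcp_rot: [0.489, 0.512, -0.483, 0.514]
contact_force: [-0.6, 2.7, -4.6]
width: 0.617
p [ 0.5693 -0.0017  0.2051] yaw tool y 3.1 w 0.617 t 25.275 F [-0.63  2.7  -4.62] M [0.561 0.136 0.105] down [ 0.0077  0.0041 -1.    ]
t: 26.4
tool_pos: [0.5686, -0.0026, 0.3664]
tcp_rot: [0.49, 0.512, -0.483, 0.515]
contact_force: [-0.5, -0.7, 0.4]
width: 0.996
p [ 0.5686 -0.0026  0.3664] yaw tool y 3.1 w 0.996 t 26.4 F [-0.45 -0.72  0.39] M [0.015 0.027 0.049] down [ 0.0108  0.0044 -0.9999]
w pad mean [0.564  0.0587 0.1207] ax 3.6 min [0.525 0.054 0.075] max [0.606 0.064 0.131]
```

View pics/s15.png

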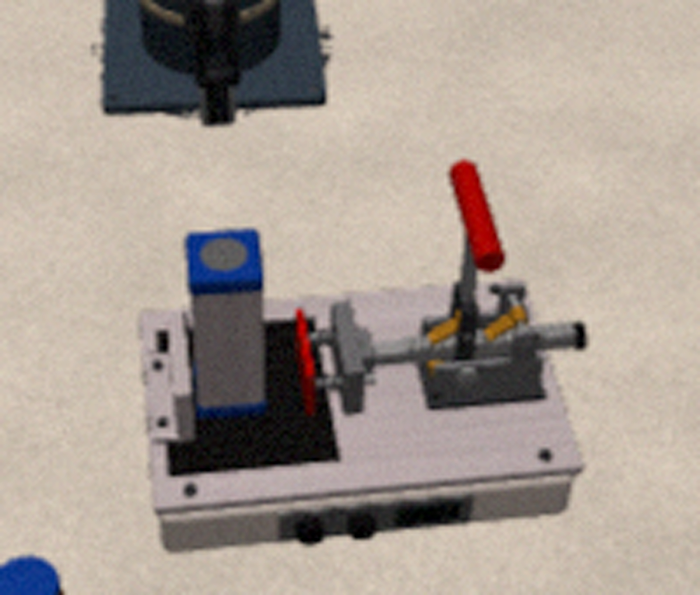

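View pics/w15.png

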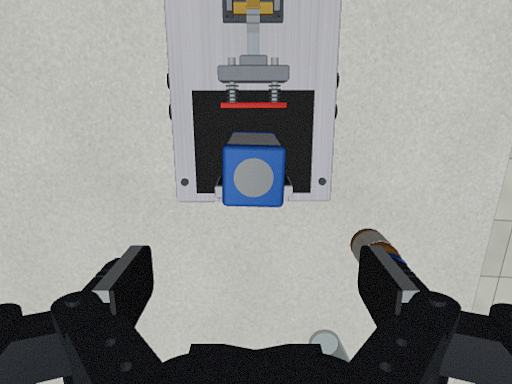

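The tin stands square at the stop: the cap is at (253,175) and the pad at (253,105) is free. On to the lever: move above the grip with the jaws turned to open along nest y.

```bash
python3 - <<'E'
from h import *
sh((.558,.179,.36))
E
python3 -m pendant '[[-1,0,0,-0.02,-10],[-1,0,0,-0.045,-20],[-1,0,0,-0.07,-30],[-1,0.002,0,-0.095,-40],[-1,0.004,0,-0.12,-50],[-1,0.006,0,-0.145,-60],[-1,0.006,0,-0.165,-70],[-1,0.006,0,-0.18,-80],[-1,0.006,0,-0.182,-90],[-1,0.006,0,-0.182,-90],[-1,0.006,0,-0.182,-90]]' 20
python3 - <<'E'
from nest import *
sh((.558,.179,.36),(.558,.179,.252))
d=cam('wrist'); save(d,'w16.png'); red(d,'w'); print(d['R'].round(3))
E
```

```text
shift [ 4.800e-03  1.000e-04 -1.814e-01]
p [ 0.5677 -0.0022  0.3641] yaw tool y 3.11 w 1.001 t 26.5 F [ 0.24  0.08 -0.66] M [ 0.028 -0.01  -0.018] down [ 0.0067  0.0042 -1.    ]
t: 27.88
tool_pos: [0.5577, 0.1791, 0.358]
tcp_rot: [-0.016, 0.705, 0.019, 0.709]
contact_force: [0.1, -0.5, -0.9]
width: 0.997
shift [-0.002  -0.0001  0.0003]
shift [ 0.106  -0.0005 -0.0003]
p [0.5577 0.1791 0.358 ] yaw tool y 92.86 w 0.997 t 27.875 F [ 0.15 -0.53 -0.85] M [0.02  0.025 0.002] down [ 0.0055  0.0036 -1.    ]
w pad mean [0.5635 0.0594 0.1137] ax 1.85 min [0.529 0.037 0.074] max [0.617 0.066 0.13 ]
w grip mean [0.5542 0.1813 0.2529] ax 3.0 min [0.508 0.169 0.237] max [0.607 0.194 0.257]
[[-0.049  0.999  0.003]
 [ 0.962  0.047  0.268]
 [ 0.267  0.016 -0.963]]
```

View pics/w16.png

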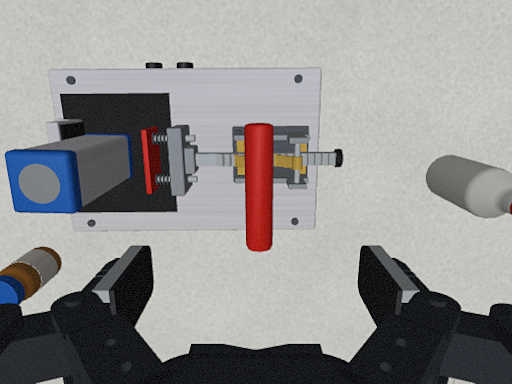

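The view shows the red grip at column 259, centred between the jaws, with tin, pad (150,160) and jaw (178,160) all visible. I'll descend and take hold.

```bash
python3 -m pendant '[[-1,0.04,0.001,0,0],[-1,0.08,0.001,0,0],[-1,0.10,0.001,0,0],[-1,0.106,0.001,0,0],[0.1,0.106,0.001,0,0],[1,0.106,0.001,0,0],[1,0.106,0.001,0,0],[1,0.106,0.001,0,0],[1,0.106,0.001,0,0],[1,0.106,0.001,0,0]]' 20
python3 - <<'E'
from nest import *
sh()
d=cam('wrist'); save(d,'w17.png'); red(d,'w')
d=cam('top'); red(d,'t'); im=d['pixels'][160:250,170:310]; cv2.imwrite('pics/t17.png',cv2.convertScaleAbs(cv2.resize(im,None,fx=5,fy=5,interpolation=2),alpha=1.8)[:,:,::-1])
E
```

```text
t: 29.18
tool_pos: [0.5583, 0.1805, 0.2523]
tcp_rot: [-0.017, 0.705, 0.019, 0.709]
contact_force: [-0.1, -0.3, 0.7]
width: 0.0
p [0.5583 0.1805 0.2523] yaw tool y 92.89 w 0.0 t 29.175 F [-0.07 -0.29  0.67] M [-0.051 -0.032 -0.003] down [ 0.0059  0.0037 -1.    ]
w pad mean [0.5631 0.0599 0.114 ] ax 1.99 min [0.529 0.031 0.075] max [0.62  0.068 0.13 ]
w grip mean [0.5309 0.1802 0.2525] ax 2.69 min [0.508 0.168 0.236] max [0.607 0.192 0.263]
t pad mean [0.5633 0.0565 0.1127] ax -176.32 min [0.529 0.051 0.072] max [0.606 0.061 0.132]
```

View pics/w17.png

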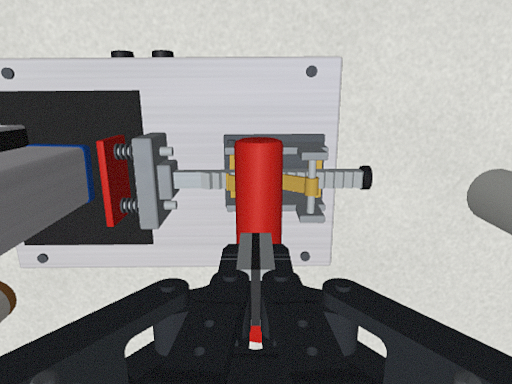

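```bash
python3 - <<'E'
from h import *
d=cam('wrist'); P=pts(d); p,A,s=axes()
def pj(w): c=d['R']@np.array(w)+d['t']; return (c[:2]/c[2]*d['f']+[d['cx'],d['cy']]).round(0)
print(pj(p),pj(p+.022*A[:,0]),'bar centre',pj([.558,.18,.244]))
for v in range(130,384,8): print(v,P[v,257].round(3),d['pixels'][v,257],P[v,245].round(3),d['pixels'][v,245])
d=cam('scene'); im=d['pixels'][100:270,180:380]; cv2.imwrite('pics/s17.png',cv2.convertScaleAbs(cv2.resize(im,None,fx=3.5,fy=3.5,interpolation=2),alpha=1.5)[:,:,::-1])
E
```

```text
[256. 250.] [256. 232.] bar centre [255. 242.]
130 [0.52  0.18  0.073] [201 201 206] [0.52  0.169 0.074] [202 200 207]
138 [0.508 0.179 0.242] [108   7  12] [0.509 0.173 0.24 ] [111  18  17]
146 [0.51  0.179 0.255] [204  58  49] [0.511 0.173 0.252] [181  38  24]
154 [0.513 0.179 0.256] [208  67  60] [0.514 0.174 0.254] [183  35  32]
162 [0.517 0.179 0.255] [206  59  53] [0.517 0.174 0.253] [184  37  27]
170 [0.52  0.179 0.256] [209  68  60] [0.521 0.174 0.252] [186  37  34]
178 [0.524 0.179 0.255] [207  64  60] [0.524 0.174 0.253] [184  40  30]
186 [0.527 0.179 0.255] [207  61  52] [0.528 0.174 0.253] [185  38  29]
194 [0.531 0.18  0.255] [208  67  58] [0.532 0.174 0.253] [185  33  27]
202 [0.534 0.18  0.255] [204  58  51] [0.535 0.175 0.252] [186  40  36]
210 [0.538 0.18  0.256] [205  58  50] [0.539 0.175 0.253] [183  37  28]
218 [0.542 0.18  0.255] [205  61  51] [0.543 0.175 0.254] [186  43  36]
226 [0.546 0.18  0.255] [203  56  49] [0.546 0.175 0.253] [184  37  32]
234 [0.547 0.18  0.261] [ 9 16 19] [0.547 0.175 0.26 ] [ 97 107 108]
242 [0.547 0.18  0.269] [19 12 14] [0.547 0.175 
[... 460 characters left out ...]
 [0.546 0.176 0.311] [20 19 19]
306 [0.561 0.181 0.293] [60 59 62] [0.549 0.177 0.311] [23 22 31]
314 [0.564 0.181 0.293] [61 60 66] [0.556 0.177 0.305] [36 40 40]
322 [0.566 0.181 0.294] [63 63 70] [0.56  0.177 0.304] [45 49 56]
330 [0.599 0.183 0.255] [192  35  26] [0.562 0.177 0.304] [37 43 47]
338 [0.604 0.183 0.255] [189  31  19] [0.565 0.177 0.304] [13 10 15]
346 [ 0.819  0.196 -0.   ] [208 209 202] [0.565 0.177 0.308] [20 29 33]
354 [0.547 0.18  0.332] [ 6 12 28] [0.547 0.177 0.332] [5 7 5]
362 [0.546 0.18  0.335] [19 20 23] [0.547 0.177 0.334] [23 28 28]
370 [0.548 0.18  0.336] [34 33 36] [0.547 0.177 0.337] [25 31 31]
378 [0.546 0.18  0.34 ] [22 32 34] [0.546 0.177 0.34 ] [20 22 23]
```

View pics/s17.png

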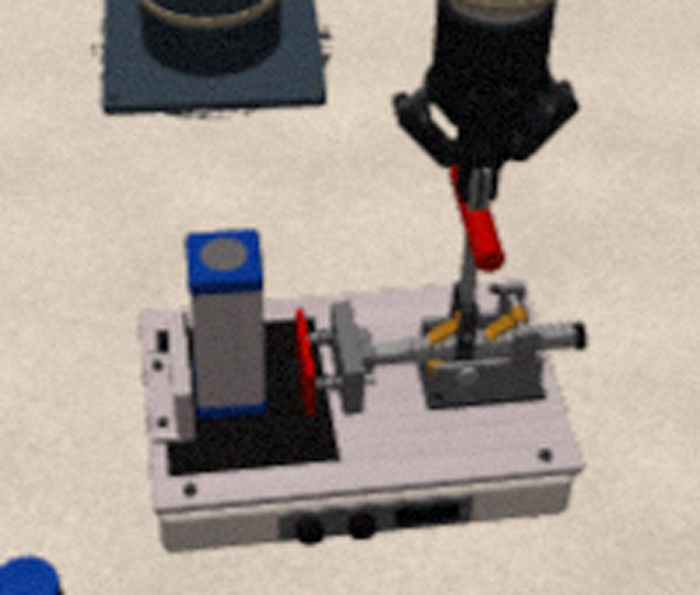

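```bash
python3 - <<'E'
from h import *
d=cam('wrist'); im=d['pixels'][200:384,160:352]; cv2.imwrite('pics/w18.png',cv2.convertScaleAbs(cv2.resize(im,None,fx=4,fy=3.2,interpolation=2),alpha=1.6)[:,:,::-1])
E
```

```text
(no output)
```

View pics/w18.png

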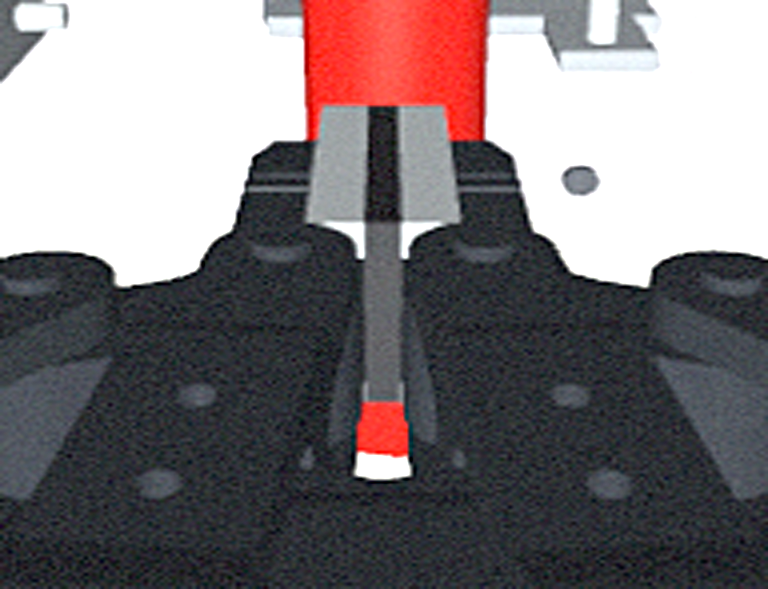

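```bash
python3 -m pendant '[[-1,0,0,0,0],[-1,0,0,0,0],[-1,0,0,0,0],[-1,0,0,0,0],[-1,0,0,0,0]]' 20
python3 - <<'E'
from h import *
sh()
d=cam('wrist'); save(d,'w19.png'); p,A,s=axes(); P=(pts(d)-p)@A
for v in range(240,330,8): print(v,[ (u,P[v,u].round(3).tolist()) for u in (100,120,135,147)])
E
```

```text
t: 30.05
tool_pos: [0.5583, 0.1805, 0.2523]
tcp_rot: [-0.017, 0.705, 0.019, 0.709]
contact_force: [-0.3, -0.2, 0.5]
width: 0.999
p [0.5583 0.1805 0.2523] yaw tool y 92.89 w 0.999 t 30.05 F [-0.27 -0.17  0.52] M [-0.014 -0.015 -0.002] down [ 0.0058  0.0037 -1.    ]
240 [(100, [0.175, -0.157, 0.069]), (120, [0.176, -0.137, 0.07]), (135, [0.176, -0.122, 0.07]), (147, [0.176, -0.11, 0.07])]
248 [(100, [0.179, -0.16, 0.08]), (120, [0.18, -0.139, 0.08]), (135, [-0.024, -0.047, -0.012]), (147, [-0.021, -0.043, -0.01])]
256 [(100, [0.179, -0.161, 0.089]), (120, [0.178, -0.14, 0.089]), (135, [-0.031, -0.044, -0.012]), (147, [-0.022, -0.043, -0.007])]
264 [(100, [0.18, -0.162, 0.098]), (120, [-0.036, -0.048, -0.011]), (135, [-0.036, -0.043, -0.011]), (147, [-0.024, -0.043, -0.005])]
272 [(100, [-0.035, -0.056, -0.008]), (120, [-0.042, -0.045, -0.011]), (135, [-0.037, -0.042, -0.009]), (147, [-0.024, -0.043, -0.002])]
280 [(100, [-0.04, -0.053, -0.007]), (120, [-0.048, -0.043, -0.011]), (135, [-0.037, -0.043, -0.005]), (147, [-0.025, -0.043, 0.002])]
288 [(100, [-0.052, -0.048, -0.011]), (120, [-0.049, -0.043, -0.009]), (135, [-0.037, -0.043, -0.002]), (147, [-0.026, -0.043, 0.004])]
296 [(100, [-0.054, -0.047, -0.01]), (120, [-0.05, -0.043, -0.007]), (135, [-0.038, -0.043, 0.0]), (147, [-0.027, -0.043, 0.007])]
304 [(100, [-0.063, -0.043, -0.013]), (120, [-0.05, -0.043, -0.005]), (135, [-0.039, -0.043, 0.003]), (147, [0.253, -0.143, 0.193])]
312 [(100, [-0.066, -0.042, -0.012]), (120, [-0.05, -0.043, -0.002]), (135, [-0.04, -0.043, 0.006]), (147, [0.252, -0.144, 0.205])]
320 [(100, [-0.07, -0.04, -0.013]), (120, [-0.076, -0.032, -0.017]), (135, [-0.041, -0.043, 0.008]), (147, [0.254, -0.146, 0.218])]
328 [(100, [-0.079, -0.035, -0.017]), (120, [-0.079, -0.031, -0.017]), (135, [-0.079, -0.027, -0.017]), (147, [0.252, -0.146, 0.229])]
```

View pics/w19.png

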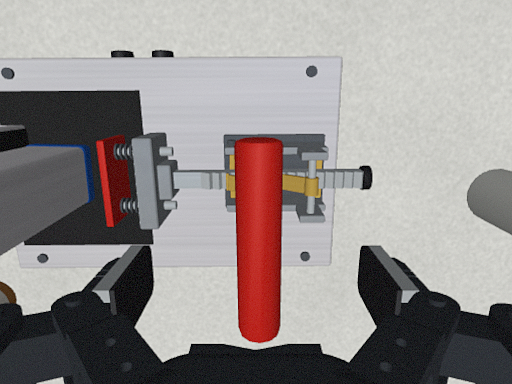

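Here the depth readings disagree with the text. The tips show about 21 mm behind the reported TCP when open, and about 7 mm behind when shut, so the real fingers sit roughly 29 mm farther back. That explains the empty grasp and the high grip on the tin earlier. I'll go 32 mm lower.

```bash
python3 -m pendant '[[-1,0.015,0,0,0],[-1,0.026,0,0,0],[-1,0.032,0,0,0],[-1,0.032,0,0,0],[1,0.032,0,0,0],[1,0.032,0,0,0],[1,0.032,0,0,0],[1,0.032,0,0,0],[1,0.032,0,0,0]]' 20
python3 - <<'E'
from nest import *
sh()
d=cam('wrist'); save(d,'w20.png')
E
```

```text
t: 31.22
tool_pos: [0.5586, 0.1807, 0.2206]
tcp_rot: [-0.017, 0.705, 0.019, 0.709]
contact_force: [-0.9, 0.6, 3.2]
width: 0.252
p [0.5586 0.1807 0.2206] yaw tool y 92.9 w 0.252 t 31.225 F [-0.86  0.57  3.2 ] M [0.06  0.111 0.031] down [ 0.0063  0.0039 -1.    ]
```

View pics/w20.png

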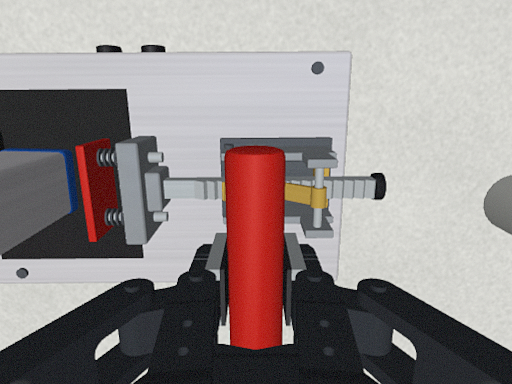

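The width of 0.252 (21 mm) means the bar is held. Next comes the first stroke: fully back, checking the force.

```bash
python3 -m pendant '[[1,0,0.006,0,0],[1,0.0005,0.012,0,0],[1,0.001,0.018,0,0],[1,0.002,0.024,0,0],[1,0.0025,0.027,0,0],[1,0.0025,0.0275,0,0]]' 20
python3 - <<'E'
from nest import *
sh(); d=cam('wrist'); save(d,'w21.png')
E
```

```text
t: 32.02
tool_pos: [0.5571, 0.2088, 0.218]
tcp_rot: [-0.017, 0.705, 0.02, 0.709]
contact_force: [-0.8, -0.2, 1.7]
width: 0.248
p [0.5571 0.2088 0.218 ] yaw tool y 92.93 w 0.248 t 32.025 F [-0.82 -0.24  1.72] M [-0.505  0.183  0.113] down [ 0.0061  0.0043 -1.    ]
```

View pics/w21.png

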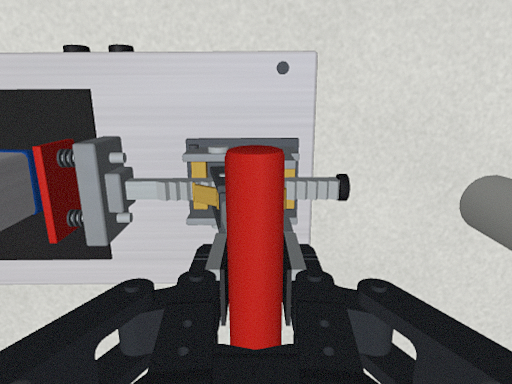

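```bash
cat > meas.py <<'E'
from nest import *
N=np.array([.5695,-.0297]); a=np.radians(3.2); ny=np.array([-np.sin(a),np.cos(a)]); nx=np.array([np.cos(a),np.sin(a)])
def meas(n='wrist',d=None):
    d=d or cam(n); P=pts(d); Y=(P[...,:2]-N)@ny; X=(P[...,:2]-N)@nx; Z=P[...,2]
    hsv=cv2.cvtColor(d['pixels'],cv2.COLOR_RGB2HSV)
    r_=(cv2.inRange(hsv,(0,130,40),(9,255,255))|cv2.inRange(hsv,(171,130,40),(180,255,255)))>0
    pad=r_&(Z>.1)&(Z<.132)&(Y>.03)&(Y<.12)&(abs(X)<.036)
    if pad.sum()<8: return print(n,'no pad')
    pt=pad&(Z>.121); py=np.percentile(Y[pt],[5,50,95]) if pt.sum() else None
    head=(~r_)&(Z>.1255)&(Z<.134)&(Y>.06)&(Y<.15)&(abs(X)<.036)
    hy=np.percentile(Y[head],[5,50,95]) if head.sum()>5 else None
    tin=(abs(X)<.02)&(Z>.09)&(Z<.20)&(Y>.03)&(Y<.075)&~r_
    ty=np.percentile(Y[tin],[10,50,90]) if tin.sum()>5 else None
    print(n,'pad',np.round(np.array(py)*1e3,1),'head',hy is not None and np.round(hy*1e3,1),'tin face',ty is not None and np.round(ty*1e3,1), 'head-pad',hy is not None and round((hy[1]-py[1])*1e3,1))
E
python3 -c "
from meas import *
meas(); meas('top'); meas('scene'); sh()"
```

```text
wrist pad [86.8 91.1 92.3] head [115.5 123.4 129.9] tin face [55.1 55.8 56.6] head-pad 32.3
top pad [83.  85.7 88.1] head [111.2 119.  126.5] tin face False head-pad 33.4
scene pad [85.  87.9 90.7] head [112.9 120.4 128.4] tin face False head-pad 32.5
p [0.5571 0.2084 0.2182] yaw tool y 92.9 w 0.253 t 32.225 F [-0.56 -0.55  2.04] M [-0.347  0.212  0.03 ] down [ 0.0061  0.0043 -1.    ]
```

Baseline: head-to-pad is 32.3 mm, the pad front is at about 86 mm and the tin face at about 55.5 mm. I expect about 5 strokes (around 9 mm of compression). Stroke 1 forward.

```bash
python3 -m pendant '[[1,-0.001,-0.008,0,0],[1,-0.002,-0.018,0,0],[1,-0.0025,-0.028,0,0],[1,-0.002,-0.038,0,0],[1,-0.001,-0.046,0,0],[1,0,-0.053,0,0],[1,0,-0.0565,0,0],[1,0,-0.0565,0,0]]' 20
python3 -c "
from meas import *
meas(); meas('scene'); sh()"
```

```text
t: 33.22
tool_pos: [0.5603, 0.1537, 0.218]
tcp_rot: [-0.016, 0.704, 0.021, 0.709]
contact_force: [2.1, 8.7, 2.8]
width: 0.247
wrist pad [79.2 83.1 84.7] head [107.9 115.4 122.3] tin face [55.1 55.8 56.5] head-pad 32.3
scene pad [77.7 80.3 83.2] head [105.5 112.8 120.5] tin face False head-pad 32.5
p [0.5603 0.1537 0.218 ] yaw tool y 92.98 w 0.25 t 33.325 F [1.22 8.99 2.8 ] M [ 2.003 -0.325  0.033] down [ 0.0069  0.0064 -1.    ]
```

It moved one tooth (123.4 to 115.4 mm). Stroke 2.

```bash
python3 -m pendant '[[1,-0.001,0.008,0,0],[1,-0.002,0.018,0,0],[1,-0.0025,0.028,0,0],[1,-0.002,0.038,0,0],[1,-0.001,0.047,0,0],[1,0,0.053,0,0],[1,0,0.055,0,0],[1,0,0.055,0,0],[1,-0.001,0.047,0,0],[1,-0.002,0.037,0,0],[1,-0.0025,0.027,0,0],[1,-0.002,0.017,0,0],[1,-0.001,0.009,0,0],[1,0,0.003,0,0],[1,0,0,0,0],[1,0,0,0,0]]' 20
python3 -c "
from meas import *
meas(); sh()"
```

```text
t: 35.33
tool_pos: [0.5605, 0.1539, 0.2177]
tcp_rot: [-0.016, 0.704, 0.021, 0.709]
contact_force: [1.9, 4.1, 0.6]
width: 0.251
wrist pad [71.3 75.3 76.8] head [100.  107.5 114.4] tin face [55.1 55.8 56.5] head-pad 32.3
p [0.5605 0.1538 0.2177] yaw tool y 93.0 w 0.248 t 35.375 F [ 2.6   3.93 -0.55] M [ 1.155 -0.361 -0.023] down [ 0.007   0.0065 -1.    ]
```

That was the second tooth (107.5 mm). Stroke 3.

```bash
python3 -m pendant '[[1,-0.001,0.008,0,0],[1,-0.002,0.018,0,0],[1,-0.0025,0.028,0,0],[1,-0.002,0.038,0,0],[1,-0.001,0.047,0,0],[1,0,0.053,0,0],[1,0,0.055,0,0],[1,0,0.055,0,0],[1,-0.001,0.047,0,0],[1,-0.002,0.037,0,0],[1,-0.0025,0.027,0,0],[1,-0.002,0.017,0,0],[1,-0.001,0.009,0,0],[1,0,0.003,0,0],[1,0,-0.0005,0,0],[1,0,-0.0005,0,0]]' 20
python3 -c "
from meas import *
meas(); sh()"
```

```text
t: 37.38
tool_pos: [0.5607, 0.1538, 0.2175]
tcp_rot: [-0.016, 0.704, 0.021, 0.709]
contact_force: [1.1, 6.2, 0.4]
width: 0.246
wrist pad [63.3 67.4 68.8] head [ 92.1  99.7 106.5] tin face [55.1 55.8 56.5] head-pad 32.3
p [0.5606 0.1539 0.2176] yaw tool y 93.03 w 0.252 t 37.425 F [1.6  5.53 1.06] M [ 1.245 -0.27  -0.005] down [ 0.0072  0.007  -0.9999]
```

Third tooth (99.7 mm); about 7 mm of gap is left. Stroke 4.

```bash
python3 -m pendant '[[1,-0.001,0.008,0,0],[1,-0.002,0.018,0,0],[1,-0.0025,0.028,0,0],[1,-0.002,0.038,0,0],[1,-0.001,0.047,0,0],[1,0,0.053,0,0],[1,0,0.055,0,0],[1,0,0.055,0,0],[1,-0.001,0.048,0,0],[1,-0.002,0.040,0,0],[1,-0.0025,0.032,0,0],[1,-0.0025,0.025,0,0],[1,-0.002,0.018,0,0],[1,-0.0015,0.012,0,0],[1,-0.001,0.007,0,0],[1,0,0.003,0,0],[1,0,-0.0005,0,0],[1,0,-0.0005,0,0]]' 20
python3 -c "
from meas import *
d=cam('wrist'); save(d,'w24.png'); meas(d=d); sh()"
```

```text
t: 39.67
tool_pos: [0.5609, 0.1538, 0.2175]
tcp_rot: [-0.016, 0.704, 0.022, 0.71]
contact_force: [0.2, 5.8, 2.9]
width: 0.252
wrist pad [56.4 60.5 62. ] head [84.3 92.  98.8] tin face [53.9 54.5 55.1] head-pad 31.5
p [0.5609 0.1539 0.2176] yaw tool y 93.05 w 0.247 t 39.725 F [0.12 6.02 2.43] M [ 1.412 -0.048 -0.057] down [ 0.0077  0.0078 -0.9999]
```

View pics/w24.png

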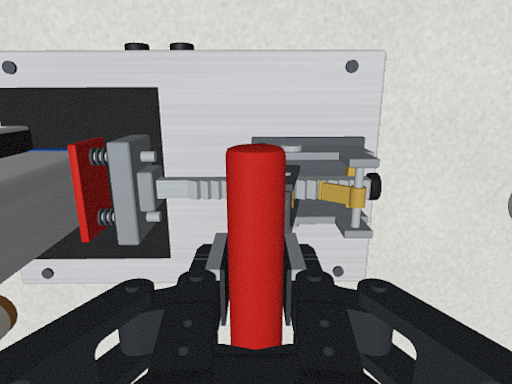

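The pad touches and the tin has moved 1.3 mm onto the stop; compression is about 0.8 mm. Stroke 5.

```bash
python3 -m pendant '[[1,-0.001,0.008,0,0],[1,-0.002,0.018,0,0],[1,-0.0025,0.028,0,0],[1,-0.002,0.038,0,0],[1,-0.001,0.047,0,0],[1,0,0.053,0,0],[1,0,0.055,0,0],[1,0,0.055,0,0],[1,-0.001,0.048,0,0],[1,-0.002,0.040,0,0],[1,-0.0025,0.032,0,0],[1,-0.0025,0.025,0,0],[1,-0.002,0.018,0,0],[1,-0.0015,0.012,0,0],[1,-0.001,0.007,0,0],[1,0,0.003,0,0],[1,0,-0.0005,0,0],[1,0,-0.0005,0,0]]' 20
python3 -c "
from meas import *
meas(); sh()"
```

```text
t: 41.98
tool_pos: [0.5612, 0.1543, 0.2185]
tcp_rot: [-0.015, 0.704, 0.023, 0.71]
contact_force: [-0.0, 5.6, 3.8]
width: 0.245
wrist pad [55.8 60.1 61.5] head [77.  84.7 91.4] tin face [53.8 54.3 54.9] head-pad 24.6
p [0.5612 0.1543 0.2185] yaw tool y 93.08 w 0.248 t 42.025 F [-1.13  5.77  3.73] M [1.42  0.138 0.049] down [ 0.0091  0.0102 -0.9999]
```

Compression is about 7.7 mm at the forward end. I'll ease the lever back to upright and see where the bar settles.

```bash
python3 -m pendant '[[1,-0.001,0.006,0,0],[1,-0.002,0.013,0,0],[1,-0.0025,0.020,0,0],[1,-0.0025,0.027,0,0],[1,-0.0025,0.027,0,0]]' 20
python3 -c "
from meas import *
meas(); sh()"
```

```text
t: 42.65
tool_pos: [0.5597, 0.1822, 0.2214]
tcp_rot: [-0.016, 0.703, 0.023, 0.71]
contact_force: [-0.4, -2.1, 3.8]
width: 0.248
wrist pad [56.  60.4 61.7] head [78.7 86.7 93.1] tin face [53.7 54.3 54.9] head-pad 26.3
p [0.5597 0.1819 0.2213] yaw tool y 93.11 w 0.247 t 42.7 F [-1.07 -1.21  3.42] M [-0.571  0.075  0.02 ] down [ 0.0092  0.0107 -0.9999]
```

At rest it holds 6.0 mm of compression (about 30% of travel); a sixth stroke would give about 14 mm, near the upper limit. I'll keep five strokes, let go, and check with the other cameras.

```bash
python3 -m pendant '[[-0.2,0,0,0,0],[-1,0,0,0,0],[-1,0,0,0,0],[-1,0,0,0,0],[-1,0,0,0,0],[-1,-0.04,0,0,0],[-1,-0.09,0,0,0],[-1,-0.137,0,0,0],[-1,-0.137,0,0,0],[-1,-0.137,0,0,0]]' 20
python3 -c "
from meas import *
d=cam('wrist'); save(d,'w27.png'); meas(d=d); meas('top'); meas('scene'); sh()
d=cam('scene'); im=d['pixels'][100:270,180:380]; cv2.imwrite('pics/s27.png',cv2.convertScaleAbs(cv2.resize(im,None,fx=3.5,fy=3.5,interpolation=2),alpha=1.5)[:,:,::-1])
"
```

```text
t: 43.95
tool_pos: [0.5582, 0.1803, 0.3577]
tcp_rot: [-0.016, 0.704, 0.023, 0.71]
contact_force: [-0.3, -0.2, -0.6]
width: 0.999
wrist pad [55.8 59.6 61.5] head [78.5 86.2 93. ] tin face [53.9 54.3 54.8] head-pad 26.6
top pad [52.9 55.3 57.8] head [75.3 82.5 89.3] tin face [51.3 61.6 74.5] head-pad 27.2
scene pad [54.6 57.9 60.1] head [76.6 83.9 92. ] tin face [65.3 70.4 73.7] head-pad 25.9
p [0.5579 0.1803 0.3569] yaw tool y 93.12 w 1.0 t 44.1 F [-0.16  0.97  0.5 ] M [-0.003 -0.061 -0.061] down [ 0.007   0.0098 -0.9999]
```

View pics/w27.png

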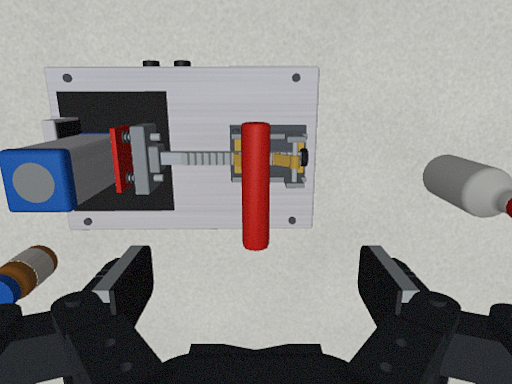

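View pics/s27.png

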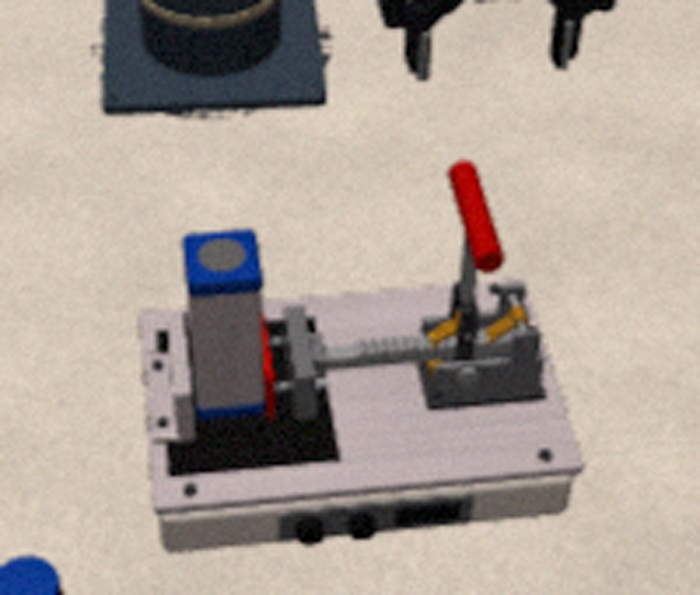

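The views agree on about 6 mm of compression: wrist 5.7–6.0, top 6.2, scene 6.6. The tin's face is vertical at 54.3 mm from the stop, so it is flush. The hand is clear, so I'm handing in.

```bash
python3 -c "
from h import *
print(r.hand_in())"
```

```text
the job is handed in; nothing more can be done
None
```

The tin stands heavy end down on the mat, square and held against the stop, with the red pad pushed in about 6 mm of its 20 mm travel. I handed in at about 44 s of the 72 s.

**What I did**
- **Weighing:** I lifted the tin at its middle. The wrist moment put the balance point about 24 mm towards the end nearest the shaker.
- **Standing it up:** I swung the tin upright on the bench, regripped it, nudged it to the stop (about 4 N) and lowered it onto the mat. While seating it I pressed a little too far, about 16 N, and eased off before opening.
- **Clamping:** I gave five full lever strokes by the grip only, one 8 mm tooth each. Then I set the lever upright, let go and moved clear.

**Last checks**
- **Pad:** Compression read 5.7–6.0 mm in the wrist view, 6.2 mm from the top and 6.6 mm in the scene view, about 30% of its travel. That is only about 1 mm above the quarter mark. I stopped there because a sixth stroke would have left it near 14 mm, close to the upper limit.
- **Most it was pushed in:** About 7.7 mm was the most measured, at the end of the last stroke, so it was never near its end.
- **Tin:** Its face was vertical and 54.3 mm from the stop, which is flush.
- **Bystanders:** The robot never went near the other bottles or the beaker. I did not measure their positions again at the end.

**What disagreed or went wrong**
- **Finger position:** The depth images put the fingertips about 29 mm farther back than the text says. Because of this the first grip on the tin was high and it slid and hung tilted, so I stood it on the bench and regripped it. The first closing on the lever also caught nothing.
- **Low-force swing:** The tin did not pivot freely in a 20 N grip. I needed a few brisk moves and a turn about its lower corner on the bench.

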